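# Take a length off a board with a tape measure and lock it

### The job

Take the length from the left end of the oak board to its pencil line with the tape measure: hook the blade over that end and pull the case straight back along the board against the spring until the front of the case is at the line. Stand it there and press the lock paddle down until it snaps over. Then lift the tape off and stand it upright on the free bench clear of the board and the offcut, with the blade still out at that length; leave the board where it lies and the small paint tin standing.

Things in the scene. Friction and masses are not known exactly. Their poses are not given: they have to be found in the camera images.
- tape_center (a point): Tape measure: dark rubber case, grey sides with round metal discs, 80 mm long (x, out of the mouth along the blade), 40 wide (y), 72 high, flat sole, 0.5 kg. Site: middle of the case, 36 mm above the sole. Grip across y, 20 mm behind to 5 mm ahead of the point, 10 below to 15 above. It starts standing on the offcut, blade wound in, hook hanging free past the offcut's end
- tape_mouth (a point): The front of the case, where the blade comes out: middle of the lower front edge, 40 mm ahead of tape_center and level with the underside; same axes as the case. This is what is set to the pencil line.
- hook_tip (a point): Steel hook at the end of the yellow blade: a tab 22 mm wide and 2.5 mm thick that hangs down to 10 mm below the underside of the case. The point is the lower edge of the tab, middle, on its inner face (the face that bears on the board end). With the blade wound in, it lies 12 mm ahead of the mouth.
- tape_hook: The yellow blade (20 mm wide) with the steel hook at its end, as a part; axes as the case, origin at the hook, level with the sole.
- tape_blade (a joint): Blade drawn out, m: 0 wound in to 0.24; mouth to the hook's inner face is this + 0.012. A spring winds it in with 2.0 N at 0, 2.3 N at 0.24. The rubber sole grips: the case, left standing on the board or bench, does not slide under this pull
- tape_lock (a joint): Angle of the lock paddle, rad: 0 released (paddle points forward and 36 degrees up); grows as the paddle is pressed down. It snaps over centre at 0.40 and rests by itself at about 0.9, where a brake holds the blade (so hard that lifting the tape does not move it); pressed short of the centre it springs back to 0.
- lock_tip (a point): End of the black ridged lock paddle at the top front of the case, 22 mm wide, over the blade; its hinge is 26 mm ahead of tape_center and 10 mm above it, the point 30 mm from the hinge. Released it is 50 mm ahead of the centre and 27 mm above; locked about 55 ahead and 2 above. Pressed straight down here it needs about 7 N and goes over by itself after about 11 mm
- board: Oak board 360 mm long (x), 140 mm wide (y), 30 mm thick, 1.1 kg, loose, lying flat on the bench. Origin at the centre of the underside. x points along it to the end to hook on (left as seen from the robot).
- board_end (a point): Middle of the upper edge of the board end to hook on (board x = +0.18).
- board_line (a point): Middle of the dark pencil line drawn square across the board's top, 170 mm from that end (board x = +0.01), 30 mm above the bench; axes as the board's.
- offcut: Plain wood offcut 62 x 120 (y) x 38 mm, loose, on the right, on which the tape measure stands at the start. Origin at the centre of the underside.
- sample_tin: Small paint tin, 66 mm across, 85 mm high, behind the work; leave it standing. Origin at its underside.
There are look-alikes about, which are no part of the job. There is more than one size of the sample_tin; the one meant has the size given above.

How it is judged:
On the way, in this order (a step that is already met when the one before it is completed fails the run):
1. the hook has caught on the left end of the board and the blade is drawn out more than 80 mm against its spring (x of hook_tip in the frame of board between 0.174 and 0.187 m and z of hook_tip in the frame of board below 0.027 m and y of hook_tip in the frame of board between -0.07 and 0.07 m and value of joint tape_blade above 0.08 m and contact force between tape_hook and board above 0.7 N), for 0.2 s.
2. with the hook still over the board end, the case stands on the board along it (within 0.12 rad), its front at the line (within 7 mm), and the lock is snapped over (x of hook_tip in the frame of board between 0.174 and 0.187 m and z of hook_tip in the frame of board below 0.027 m and y of hook_tip in the frame of board between -0.07 and 0.07 m and value of joint tape_blade between 0.151 and 0.165 m and value of joint tape_lock above 0.55 rad and angle between the x axis of tape_center and the x axis of board, either way round below 0.12 rad and z of tape_mouth in the frame of board below 0.036 m), for 0.2 s.
At the end, for the whole second after the job is handed in: blade locked (paddle snapped over) with 170 mm, within 7 mm, from mouth to hook; tape upright (0.15 rad) on the bench itself, hook on the bench too, not on board or offcut; blade still; board within 30 mm of where it lay; small tin standing (value of joint tape_blade between 0.151 and 0.165 m and value of joint tape_lock above 0.55 rad and height (world z) of tape_center between 0.03 and 0.046 m and height (world z) of hook_tip below 0.012 m and angle between tape_center's own z axis and vertical below 0.15 rad and velocity of joint tape_blade below 0.01 m/s and distance of board from where it was at the start of the episode below 0.03 m and angle between sample_tin's own z axis and vertical below 0.3 rad); the robot touches nothing.
It fails at once if the small paint tin is knocked over (angle between sample_tin's own z axis and vertical above 0.6 rad).
It fails at once if the board is shifted by more than 50 mm (distance of board from where it was at the start of the episode above 0.05 m).
It also fails if it takes over 69 s, if anything falls off the work surface, if the arm or the gripper's body presses on something with over 40 N, if the wrist force passes 120 N, or if a joint passes its speed limit or range.

### The arm

A 6-joint arm with a two-finger parallel gripper is mounted at the origin on a cart in front of the work surface, level with it; the furniture and walls round the work are solid. World frame = base frame: x ahead of the robot, y to its left, z up, the work surface at z = 0. Lengths are in m, angles in rad, forces in N, time in s.
With the tool pointing down it reaches from about 0.4 to 0.825 m from the base axis. Payload 7 kg.
Tool frame: the origin (TCP) lies between the finger pads; the fingertips stand 22 mm ahead of it and the grasp point (between the pads) lies 3 mm ahead of it; z points along the fingers, y is the direction in which the jaws open and shut (so a half turn about z gives the same grasp; the last joint's range is limited). The gripper opens to 88 mm and grips with 3 to 60 N. Pads are 19 mm wide; open, the fingers measure 130 mm over their backs; the gripper's body (78 mm by 193 mm) begins 47 mm behind the grasp point.
Start: joints at [-0.824, 0.359, 0.012, 0, -1.224, -0.288], TCP at [0.299, -0.605, 0.249] pointing down, gripper open.
Joint ranges: [-3.07, 3.07], [-1.43, 2.12], [-1.02, 1.25], [-3.03, 1.67], [-3.05, -0], [-3.03, 3.03]. Speed limits (rad/s): [2.39, 2.39, 3.01, 3.14, 3.14, 3.14].

### API

Orientations are given as [roll, pitch, yaw] about the fixed x, y, z axes, in that order (R = Rz(yaw) Ry(pitch) Rx(roll)).
In Python, from station import arm, optics gives the robot as it stands. The module is installed in compiled form; this text tells all that it offers.
- The arm moves only by the tool jog_arm, never from a script. Its argument "motion" is a list that holds one entry, the list of rows, each a list of 7 numbers: the shift along the tool's x, y, z in m, then the turn, a rotation vector about the tool's x, y, z in degrees, then the finger opening in m, from 0 to 0.0876. In form: [[[x, y, z, rx, ry, rz, grip], ...]]. A call has 1 to 8 rows; each row is the pose to reach, as a shift and turn from the pose measured when the call began, along the tool's axes at that moment; what a row does not reach only later rows make up. A row lasts 1/10 s, in which the tool goes at most 50 mm and 8.59 degrees, less where a joint would pass 70% of its speed; a pose out of reach is approached as far as the arm can. A call with a gripper value outside its range is refused whole. The fingers move at their own pace and stop on an object; "newtons" is the grip in N (left out, the last holds). Time passes only in rows, so rows that repeat a pose let the fingers close. It gives the time, the measured TCP pose, the force and the opening at its end, in the units of the state.
- arm.get_state(): the state, without advancing time (a new reading comes with each control period).
- optics.grab_frame(name): name is "side" or "top" or "wrist"; returns the picture (400x640x3 uint8, red, green, blue); there is no depth.
- optics.camera_model(name): a dict with "mtx" (3x3 intrinsics, pixels), "R" (3x3) and "t" (3): a world point X has camera coordinates R X + t; the wrist camera has in their place "mount" (4x4, takes a point from camera to tool coordinates, whose origin is the TCP and whose axes are the flange's). Camera axes: x right, y down, z forward; pixel columns grow to the right and rows downward; lengths in m; the calibration is good to about 2 mm. A picture is of the moment at which its call begins: read the wrist's pose just before it. camera_model takes no time and is no camera call.
- arm.job_done(): hands the job in, once; it reports no verdict.
The state is a dict: "t": time; "q": joint angles; "qd": joint speeds; "joint_efforts": joint torques, N m; "eef_pos": TCP position; "ee_rot": TCP orientation; "force": force on the tool from outside, world axes, zero at the start; "moment": the same for the moment, N m; "width": finger opening in m.
Only numpy, scipy, OpenCV 4.12 (cv2) and the standard library are available. Lean on these libraries where they do the work, as an engineer would, in place of code of your own. Each camera call takes 0.05 s, during which the arm holds its last target.

## Working session

There is one attempt and no reset: what is moved stays moved. The work goes in short steps, Python scripts to look and compute and a tool call to move; the robot and the scene stay as the last step left them, time stands still between calls to the robot, and variables do not carry over. Pictures are saved under pics/ and viewed, and the job is handed in when it is done.

Besides the shell and the picture viewer there is one more tool, called after "Emit:" by a JSON object that holds its "method" and its "body". jog_arm: Moves the arm, as the interface text tells. Its arguments: {"type":"object","properties":{"motion":{"type":"array","items":{"type":"array","items":{"type":"array","items":{"type":"number"}}}},"newtons":{"type":"number"}},"required":["motion"]}

```bash
mkdir -p pics; python3 - <<'E'
from station import arm, optics
import cv2
print(arm.get_state())
for n in ("side","top","wrist"):
    f=optics.grab_frame(n); cv2.imwrite(f"pics/a_{n}.png",f[:,:,::-1])
    print(n,optics.camera_model(n))
E
```

```text
{'t': 0.0, 'q': array([-8.23892922e-01,  3.59379343e-01,  1.10590557e-02, -3.76112492e-04,
       -1.22410871e+00, -2.88112009e-01]), 'qd': array([-3.01360044e-04, -6.95310290e-04,  5.10116955e-05,  9.35017887e-04,
        2.88850399e-04,  3.57557171e-04]), 'joint_efforts': array([-1.61707278e-03, -5.82711732e+01,  2.93049073e+01,  6.99695528e+00,
        6.77060147e-03, -2.00475574e-04]), 'eef_pos': array([ 0.29872074, -0.60478725,  0.24762295]), 'ee_rot': array([ 3.13992681e+00, -1.24962464e-04, -2.68292924e+00]), 'force': array([0.47334437, 0.79835012, 0.09561945]), 'moment': array([-0.01139033,  0.00918338, -0.02649248]), 'width': 0.08784546736794584}
side {'mtx': array([[376.56403562,   0.        , 313.39976347],
       [  0.        , 376.56403562, 201.01844401],
       [  0.        ,   0.        ,   1.        ]]), 'R': array([[-0.96174518, -0.27343117,  0.01678107],
       [-0.14342171,  0.45037628, -0.88124424],
       [ 0.23340185, -0.84993917, -0.47236319]]), 't': array([0.53555767, 0.18364562, 1.16557905])}
top {'mtx': array([[417.06015122,   0.        , 320.46348091],
       [  0.        , 417.06015122, 201.92088591],
       [  0.        ,   0.        ,   1.        ]]), 'R': array([[-0.00600694, -0.99969779, -0.02383811],
       [-0.98440583,  0.01010281, -0.17562204],
       [ 0.1758098 ,  0.02241142, -0.98416901]]), 't': array([0.00511707, 0.57480222, 1.06196523])}
wrist {'mtx': array([[323.56584566,   0.        , 321.63086287],
       [  0.        , 323.56584566, 201.08183163],
       [  0.        ,   0.        ,   1.        ]]), 'mount': array([[-1.24381832e-03, -9.63423000e-01, -2.67982417e-01,
         7.17349090e-02],
       [ 9.99999225e-01, -1.18651147e-03, -3.75789250e-04,
         5.51254654e-04],
       [ 4.40797944e-05, -2.67982677e-01,  9.63423730e-01,
        -1.36326491e-01],
       [ 0.00000000e+00,  0.00000000e+00,  0.00000000e+00,
         1.00000000e+00]])}
```

View pics/a_top.png

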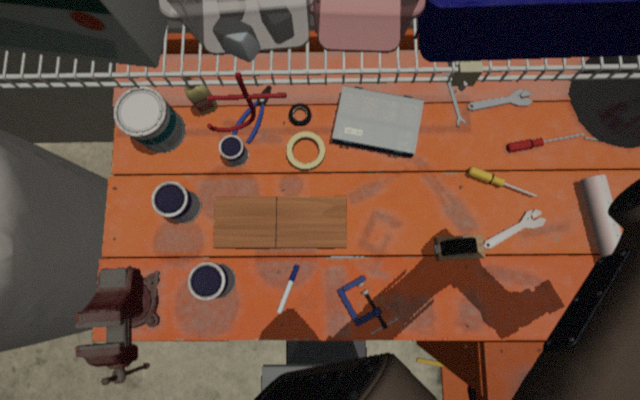

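View pics/a_side.png

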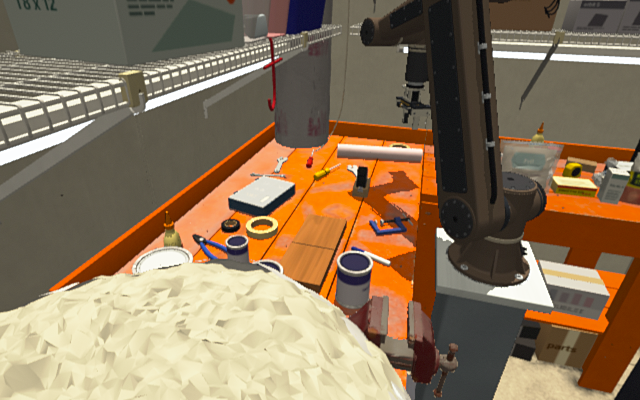

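View pics/a_wrist.png

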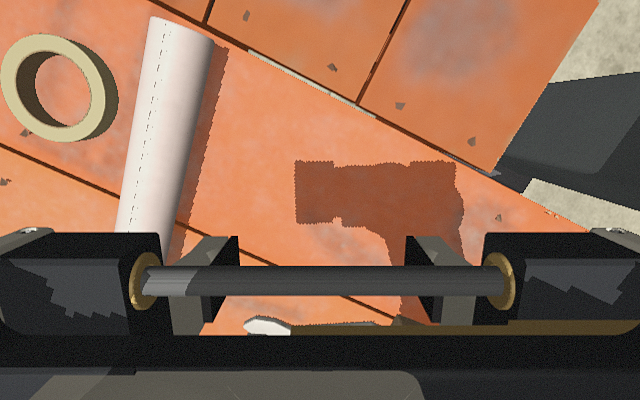

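```bash
cat > h.py <<'E'
from station import arm, optics
import cv2, numpy as np
from scipy.spatial.transform import Rotation as Ro
def save(n,name,crop=None,s=1):
    f=optics.grab_frame(n)[:,:,::-1].copy()
    if crop: x0,y0,x1,y1=crop; f=f[y0:y1,x0:x1]
    f=cv2.resize(f,None,fx=s,fy=s,interpolation=cv2.INTER_CUBIC); cv2.imwrite(f"pics/{name}.png",f)
def ray(n,u,v,st=None):
    c=optics.camera_model(n); d=np.linalg.solve(c['mtx'],[u,v,1.])
    if n=='wrist':
        R=Ro.from_euler('xyz',st['ee_rot']).as_matrix(); m=c['mount']
        return np.array(st['eef_pos'])+R@m[:3,3], R@m[:3,:3]@d
    return -c['R'].T@c['t'], c['R'].T@d
def atz(n,u,v,z,st=None):
    o,d=ray(n,u,v,st); return o+d*(z-o[2])/d[2]
def proj(n,X,st=None):
    c=optics.camera_model(n)
    if n=='wrist':
        R=Ro.from_euler('xyz',st['ee_rot']).as_matrix(); m=c['mount']
        p=m[:3,:3].T@(R.T@(np.array(X)-st['eef_pos'])-m[:3,3])
    else: p=c['R']@np.array(X)+c['t']
    p=c['mtx']@p; return p[:2]/p[2]
E
python3 - <<'E'
from h import *
im=cv2.imread('pics/a_top.png')
cv2.imwrite('pics/b1.png',cv2.resize(im[215:280,410:550],None,fx=5,fy=5,interpolation=cv2.INTER_CUBIC))
cv2.imwrite('pics/b2.png',cv2.resize(im[120:310,140:360],None,fx=3.5,fy=3.1,interpolation=cv2.INTER_CUBIC))
im=cv2.imread('pics/a_side.png')
cv2.imwrite('pics/b3.png',cv2.resize(im[140:300,220:420],None,fx=4,fy=3.7,interpolation=cv2.INTER_CUBIC))
E
```

```text
(no output)
```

View pics/b1.png

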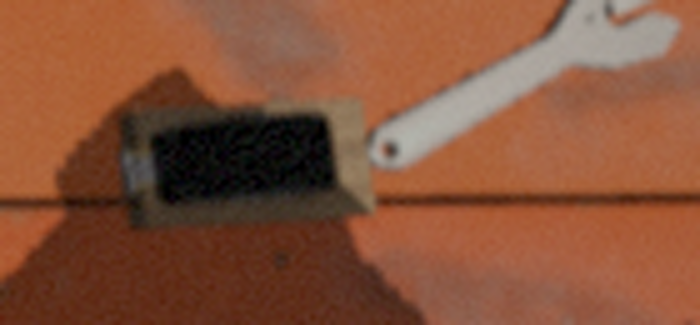

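View pics/b2.png

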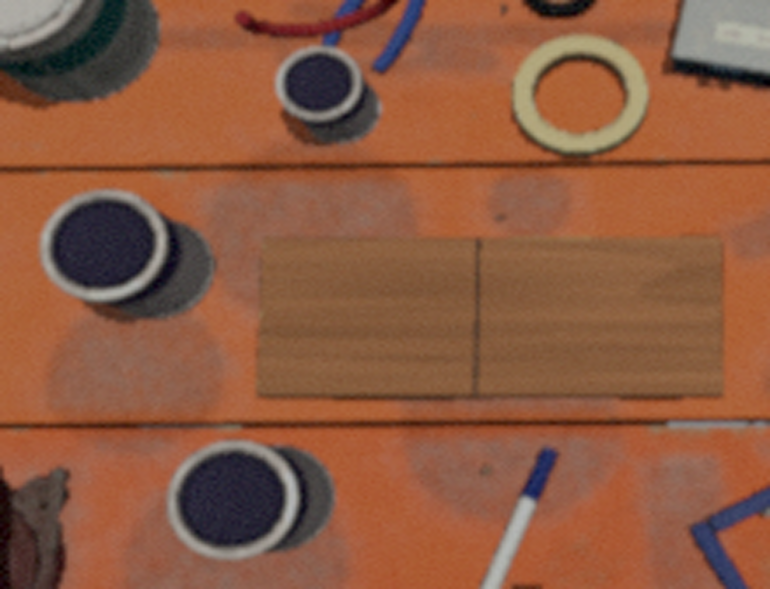

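View pics/b3.png

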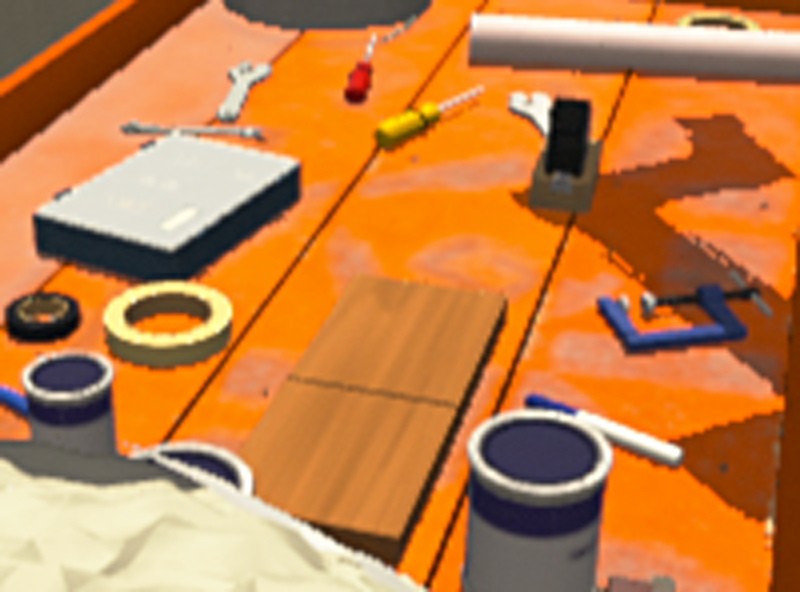

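```bash
python3 - <<'E'
from h import *
f2=lambda x,y:(140+x/3.5-.5,120+y/3.1-.5)
f1=lambda x,y:(410+x/5-.5,215+y/5-.5)
np.set_printoptions(precision=4,suppress=True)
print('board')
for p in [(258,238),(258,396),(723,238),(723,396),(479,238),(475,396)]: print(p,atz('top',*f2(*p),.03))
print('tape top z=.11')
for p in [(155,128),(160,203),(328,112),(334,190)]: print(p,atz('top',*f1(*p),.11))
print('offcut top z=.038')
for p in [(125,118),(132,228),(362,100),(376,212)]: print(p,atz('top',*f1(*p),.038))
print('tins')
for p in [(320,85),(276,85),(364,85)]: print(atz('top',*f2(*p),.085))
for p in [(105,246),(42,246),(170,246),(235,499)]: print(atz('top',*f2(*p),.12))
E
```

```text
board
(258, 238) [0.5973 0.2951 0.03  ]
(258, 396) [0.458  0.2896 0.03  ]
(723, 238) [ 0.5935 -0.0689  0.03  ]
(723, 396) [ 0.4552 -0.0666  0.03  ]
(479, 238) [0.5955 0.1214 0.03  ]
(475, 396) [0.4567 0.1227 0.03  ]
tape top z=.11
(155, 128) [ 0.4656 -0.2965  0.11  ]
(160, 203) [ 0.4288 -0.2969  0.11  ]
(328, 112) [ 0.4728 -0.3817  0.11  ]
(334, 190) [ 0.4345 -0.3819  0.11  ]
offcut top z=.038
(125, 118) [ 0.477 -0.3    0.038]
(132, 228) [ 0.4194 -0.3005  0.038 ]
(362, 100) [ 0.4854 -0.4248  0.038 ]
(376, 212) [ 0.4268 -0.4277  0.038 ]
tins
[0.7199 0.2372 0.085 ]
[0.7204 0.2709 0.085 ]
[0.7195 0.2035 0.085 ]
[0.5743 0.3802 0.12  ]
[0.5747 0.4261 0.12  ]
[0.5738 0.3329 0.12  ]
[0.3711 0.2772 0.12  ]
```

Possible confusions: the tape measure is the dark case on the offcut at top (459,248), against the yellow tape on the far shelf at side (573,168). The paint tins in the top view are at (231,147), 67 mm across, which is the small one, and two 93 mm ones at (171,200) and (207,281). The board is at (280,222), with its left end at column 214 and the pencil line at column 276. My choices are the case at (459,248) and the tin at (231,147), both confirmed in the crops.

```bash
cat >> h.py <<'E'
def go(pos,yaw_deg,roll_pitch=(180,0)):
    st=arm.get_state(); R=Ro.from_euler('xyz',st['ee_rot'])
    T=Ro.from_euler('xyz',[180,0,yaw_deg],degrees=True)
    print('t',round(st['t'],2),'pos',np.round(st['eef_pos'],4),'rpy',np.round(np.degrees(st['ee_rot']),2),'w',round(st['width'],4),'F',np.round(st['force'],2))
    print('shift',np.round(R.inv().apply(np.array(pos)-st['eef_pos']),4),'rot',np.round((R.inv()*T).as_rotvec(degrees=True),2))
E
python3 - <<'E'
from h import *
go([.450,-.347,.25],-85.7)
E
```

```text
t 0.15 pos [ 0.2988 -0.6049  0.2479] rpy [ 1.7993e+02 -1.0000e-02 -1.5371e+02] w 0.0877 F [0.43 0.61 0.83]
shift [-0.2498  0.1643 -0.002 ] rot [ 7.000e-02  3.000e-02 -6.801e+01]
```

Emit:
{"method": "jog_arm", "body": {"motion": [[[-0.03, 0.02, -0.002, 0, 0, -8.5, 0.0876], [-0.06, 0.04, -0.002, 0, 0, -17, 0.0876], [-0.1, 0.066, -0.002, 0, 0, -25.5, 0.0876], [-0.14, 0.092, -0.002, 0, 0, -34, 0.0876], [-0.18, 0.118, -0.002, 0, 0, -42.5, 0.0876], [-0.215, 0.142, -0.002, 0, 0, -51, 0.0876], [-0.24, 0.158, -0.002, 0, 0, -59.5, 0.0876], [-0.25, 0.164, -0.002, 0, 0, -68, 0.0876]]]}}

```text
t: 0.95
eef_pos: [0.4514, -0.3448, 0.2501]
ee_rot: [3.141, 0.001, -1.487]
force: [0.1, 0.7, -0.2]
width: 0.0877
```

Emit:
{"method": "jog_arm", "body": {"motion": [[[0, 0, 0, 0, 0, 0, 0.0876], [0, 0, 0, 0, 0, 0, 0.0876]]]}}

```text
t: 1.15
eef_pos: [0.4515, -0.3445, 0.25]
ee_rot: [3.141, 0.001, -1.49]
force: [-0.7, -0.2, -0.0]
width: 0.0874
```

```bash
python3 - <<'E'
from h import *
go([.450,-.347,.25],-85.7)
st=arm.get_state(); np.savez('s1.npz',**{k:st[k] for k in('eef_pos','ee_rot')})
save('wrist','c1')
save('top','c2',(400,200,540,300),5)
E
```

```text
t 1.15 pos [ 0.4515 -0.3445  0.25  ] rpy [ 1.7998e+02  9.0000e-02 -8.5380e+01] w 0.0874 F [-0.73 -0.24 -0.05]
shift [ 0.0023  0.0017 -0.    ] rot [0.03 0.09 0.32]
```

View pics/c1.png

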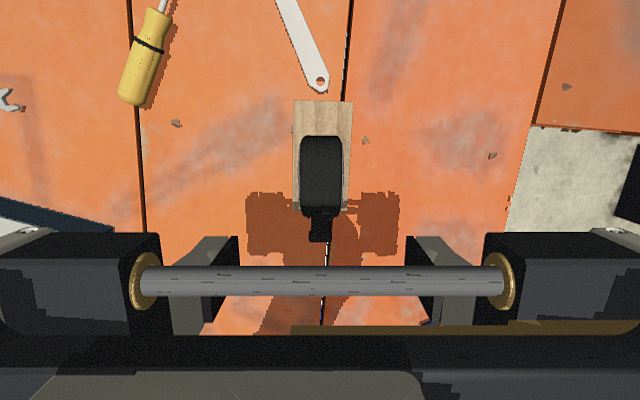

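```bash
python3 - <<'E'
from h import *
im=cv2.imread('pics/c1.png');cv2.imwrite('pics/c3.png',cv2.resize(im[90:250,260:390],None,fx=5,fy=3.7*1,interpolation=cv2.INTER_CUBIC))
E
```

```text
(no output)
```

View pics/c3.png

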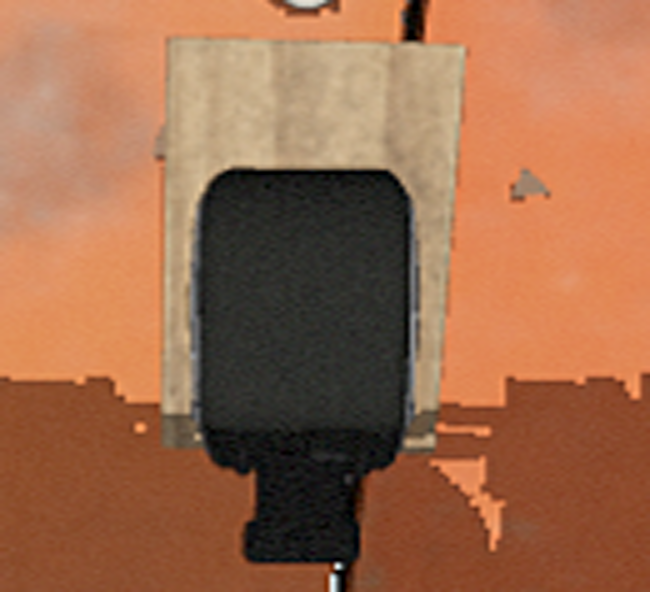

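```bash
python3 - <<'E'
from h import *
s=np.load('s1.npz'); st={k:s[k] for k in s}
f=lambda x,y:(260+x/5-.5,90+y/3.7-.5)
for p,z in [((302,562),.101),((307,300),.11),((200,300),.11),((413,300),.11),((306,172),.10),((168,40),.038),((465,45),.038),((162,447),.038),((436,452),.038),((305,430),.11)]: print(p,np.round(atz('wrist',*f(*p),z,st),4))
E
```

```text
(302, 562) [ 0.4495 -0.2968  0.101 ]
(307, 300) [ 0.454  -0.3662  0.11  ]
(200, 300) [ 0.4725 -0.3647  0.11  ]
(413, 300) [ 0.4358 -0.3676  0.11  ]
(306, 172) [ 0.4565 -0.3947  0.1   ]
(168, 40) [ 0.4874 -0.4238  0.038 ]
(465, 45) [ 0.4264 -0.4273  0.038 ]
(162, 447) [ 0.4822 -0.3055  0.038 ]
(436, 452) [ 0.4205 -0.3088  0.038 ]
(305, 430) [ 0.4519 -0.3346  0.11  ]
```

```bash
python3 - <<'E'
from h import *
go([.4525,-.357,.08],-86.3)
E
```

```text
t 1.25 pos [ 0.451  -0.3453  0.2499] rpy [ 1.7996e+02  8.0000e-02 -8.5430e+01] w 0.0877 F [-0.36  0.38  0.02]
shift [ 0.0121 -0.0006  0.1699] rot [0.04 0.08 0.87]
```

Emit:
{"method": "jog_arm", "body": {"motion": [[[0.008, 0, 0.03, 0, 0, 0.9, 0.0876], [0.012, -0.001, 0.07, 0, 0, 0.9, 0.0876], [0.012, -0.001, 0.11, 0, 0, 0.9, 0.0876], [0.012, -0.001, 0.145, 0, 0, 0.9, 0.0876], [0.012, -0.001, 0.163, 0, 0, 0.9, 0.0876], [0.012, -0.001, 0.17, 0, 0, 0.9, 0.0876], [0.012, -0.001, 0.17, 0, 0, 0.9, 0.0876], [0.012, -0.001, 0.17, 0, 0, 0.9, 0.07]]]}}

```text
t: 2.05
eef_pos: [0.4534, -0.3577, 0.0809]
ee_rot: [-3.141, 0.001, -1.508]
force: [1.1, -0.9, -0.3]
width: 0.084
```

```bash
python3 - <<'E'
from h import *
go([.4525,-.357,.08],-86.3)
save('wrist','d1'); save('side','d2',(330,120,400,210),8)
E
```

```text
t 2.05 pos [ 0.4534 -0.3577  0.0809] rpy [-1.7997e+02  4.0000e-02 -8.6390e+01] w 0.084 F [ 1.07 -0.93 -0.31]
shift [-0.0007  0.0008  0.0009] rot [-0.03  0.04 -0.09]
```

View pics/d1.png

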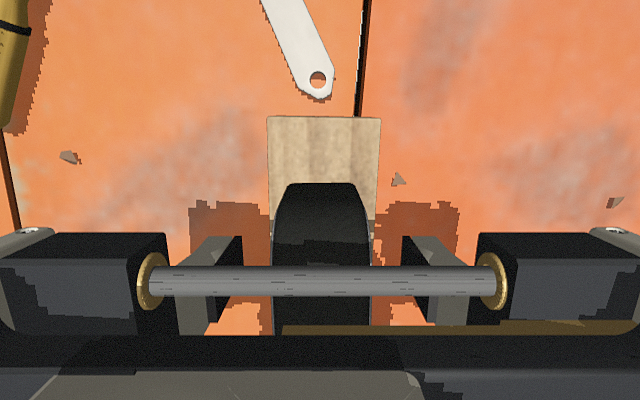

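View pics/d2.png

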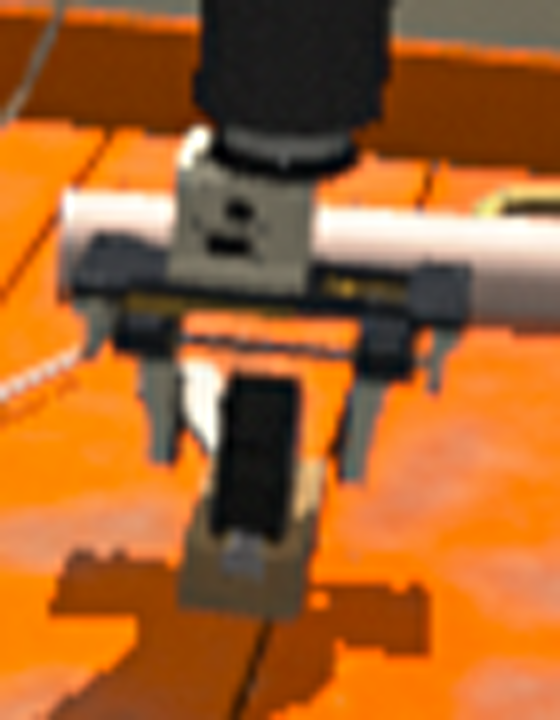

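Emit:
{"method": "jog_arm", "body": {"motion": [[[0, 0, 0.001, 0, 0, 0, 0.06], [0, 0, 0.001, 0, 0, 0, 0.045], [0, 0, 0.001, 0, 0, 0, 0.02], [0, 0, 0.001, 0, 0, 0, 0.02], [0, 0, 0.001, 0, 0, 0, 0.02], [0, 0, 0.001, 0, 0, 0, 0.02]]], "newtons": 40}}

```text
t: 2.75
eef_pos: [0.4536, -0.3574, 0.0804]
ee_rot: [-3.14, 0.0, -1.507]
force: [0.2, 1.1, 2.0]
width: 0.0368
```

```bash
python3 - <<'E'
from h import *
go([.4525,-.357,.08],-86.3)
E
```

```text
t 2.75 pos [ 0.4536 -0.3574  0.0804] rpy [-1.7992e+02  2.0000e-02 -8.6340e+01] w 0.0368 F [0.2  1.07 1.98]
shift [-0.0005  0.0011  0.0004] rot [-0.08  0.02 -0.04]
```

Emit:
{"method": "jog_arm", "body": {"motion": [[[0, 0, -0.01, 0, 0, 0, 0.02], [0, 0, -0.04, 0, 0, 0, 0.02], [0, 0, -0.08, 0, 0, 0, 0.02], [0, 0, -0.1, 0, 0, 0, 0.02], [0, 0, -0.1, 0, 0, 0, 0.02]]]}}

```text
t: 3.25
eef_pos: [0.4549, -0.3581, 0.184]
ee_rot: [-3.135, -0.002, -1.507]
force: [0.6, -0.9, -5.0]
width: 0.0374
```

```bash
python3 - <<'E'
from h import *
go([.5275,.11,.18],-90.5)
save('side','e2',(320,80,440,230),4); save('top','e3',(380,180,540,310),4)
E
```

```text
t 3.25 pos [ 0.4549 -0.3581  0.184 ] rpy [-1.7963e+02 -1.3000e-01 -8.6330e+01] w 0.0374 F [ 0.64 -0.92 -5.01]
shift [-0.4625 -0.1024  0.0036] rot [-0.37 -0.12  4.17]
```

View pics/e2.png

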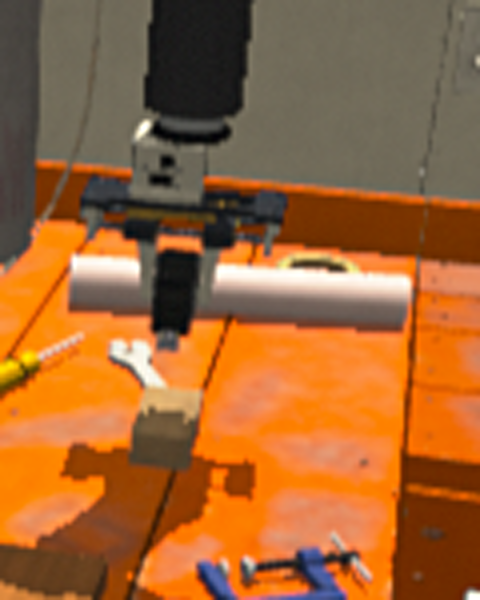

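View pics/e3.png

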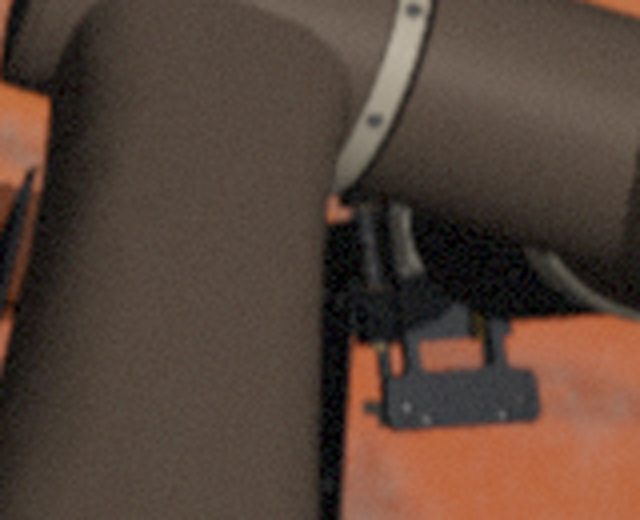

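```bash
python3 - <<'E'
from h import *
go([.527,.245,.16],-90.5)
E
```

```text
t 3.35 pos [ 0.4529 -0.357   0.18  ] rpy [-1.7993e+02  7.0000e-02 -8.6380e+01] w 0.037 F [ 0.33 -0.52 -5.96]
shift [-0.5961 -0.1119  0.0209] rot [-0.07  0.07  4.12]
```

Emit:
{"method": "jog_arm", "body": {"motion": [[[-0.04, -0.008, 0.0, 0, 0, 1, 0.02], [-0.085, -0.016, 0.0, 0, 0, 2, 0.02], [-0.13, -0.025, 0.0, 0, 0, 3, 0.02], [-0.175, -0.033, 0.0, 0, 0, 4.1, 0.02], [-0.22, -0.042, 0.0, 0, 0, 4.1, 0.02], [-0.265, -0.05, 0.005, 0, 0, 4.1, 0.02], [-0.31, -0.058, 0.01, 0, 0, 4.1, 0.02], [-0.355, -0.067, 0.01, 0, 0, 4.1, 0.02]]]}}

```text
t: 4.15
eef_pos: [0.4953, 0.003, 0.1681]
ee_rot: [3.138, 0.0, -1.58]
force: [1.1, 0.3, -5.0]
width: 0.037
```

```bash
python3 - <<'E'
from h import *
go([.527,.245,.16],-90.5)
E
```

```text
t 4.15 pos [0.4953 0.003  0.1681] rpy [ 1.7981e+02  1.0000e-02 -9.0500e+01] w 0.037 F [ 1.13  0.27 -5.03]
shift [-0.2423 -0.0295  0.0081] rot [ 0.19  0.01 -0.  ]
```

Emit:
{"method": "jog_arm", "body": {"motion": [[[-0.04, -0.005, 0.0, 0, 0, 0, 0.02], [-0.08, -0.01, 0.0, 0, 0, 0, 0.02], [-0.12, -0.015, 0.0, 0, 0, 0, 0.02], [-0.16, -0.02, 0.004, 0, 0, 0, 0.02], [-0.2, -0.025, 0.008, 0, 0, 0, 0.02], [-0.23, -0.028, 0.008, 0, 0, 0, 0.02], [-0.242, -0.0295, 0.008, 0, 0, 0, 0.02], [-0.242, -0.0295, 0.008, 0, 0, 0, 0.02]]]}}

```text
t: 4.95
eef_pos: [0.5261, 0.2456, 0.1579]
ee_rot: [3.136, -0.002, -1.578]
force: [-0.6, -0.5, -4.4]
width: 0.0372
```

Emit:
{"method": "jog_arm", "body": {"motion": [[[0, 0, 0, 0, 0, 0, 0.02], [0, 0, 0, 0, 0, 0, 0.02]]]}}

```text
t: 5.15
eef_pos: [0.5253, 0.2444, 0.1568]
ee_rot: [3.134, -0.003, -1.579]
force: [1.2, -0.9, -4.7]
width: 0.0373
```

```bash
python3 - <<'E'
from h import *
go([.527,.245,.16],-90.5)
save('side','f1',(220,160,420,300),4); save('top','f2',(160,160,340,290),4);save('wrist','f3')
print(proj('side',[.5277,.293,.03]),proj('top',[.5277,.293,.03]))
E
```

```text
t 5.15 pos [0.5253 0.2444 0.1568] rpy [179.54  -0.19 -90.46] w 0.0373 F [ 1.22 -0.85 -4.66]
shift [-0.0006 -0.0016 -0.0032] rot [ 0.46 -0.19  0.04]
[294.46505797 279.40697326] [212.97997478 221.4596997 ]
```

View pics/f1.png

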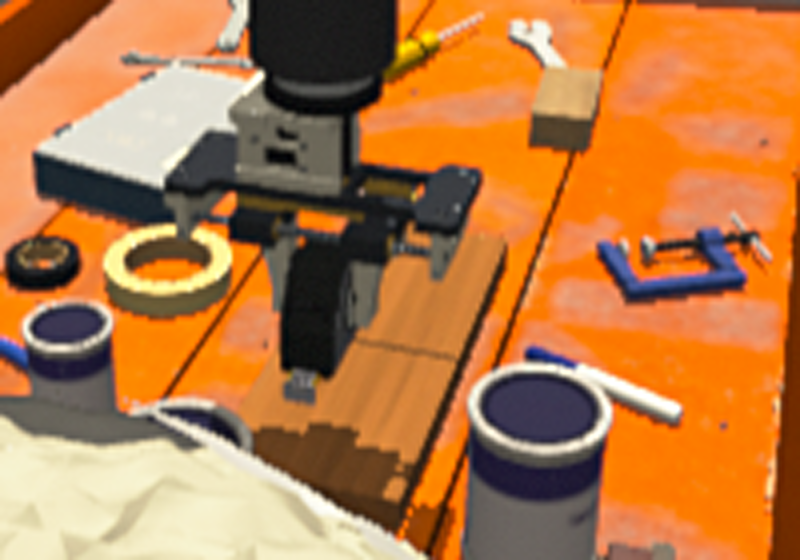

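View pics/f2.png

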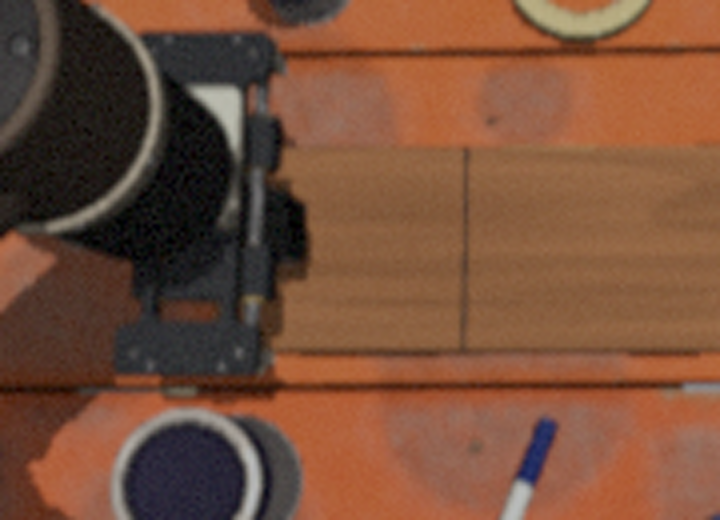

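View pics/f3.png

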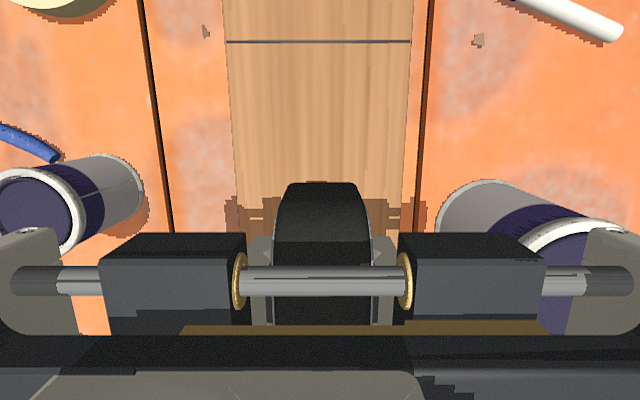

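```bash
python3 - <<'E'
from h import *
for y in (382,402): print(atz('side',220+302/4,160+y/4,.1044+(402-y)/20*.01))
print(atz('top',160+307/4,160+240/4,.12))
st=arm.get_state()
print(atz('wrist',320,182,.12,st),atz('wrist',320,183,.15,st),atz('wrist',320,183,.1,st))
print([atz('wrist',u,41,.03,st) for u in(227,319,411)],[atz('wrist',u,180,.03,st) for u in (232,408)])
E
```

```text
[0.52272381 0.29756704 0.1144    ]
[0.52023881 0.30527524 0.1044    ]
[0.51884723 0.20790273 0.12      ]
[0.52654997 0.21080358 0.12      ] [0.52650425 0.20487642 0.15      ] [0.52659058 0.21569121 0.1       ]
[array([0.59479017, 0.1220837 , 0.03      ]), array([0.52628707, 0.12266066, 0.03      ]), array([0.45758912, 0.12323926, 0.03      ])] [array([0.59982054, 0.22750513, 0.03      ]), array([0.45332499, 0.22905933, 0.03      ])]
```

```bash
python3 - <<'E'
from h import *
go([.527,.2505,.0765],-90.5)
E
```

```text
t 5.3 pos [0.5261 0.2447 0.1579] rpy [ 1.7965e+02 -1.2000e-01 -9.0470e+01] w 0.0368 F [ 0.08  0.77 -3.56]
shift [-0.0059 -0.0014  0.0813] rot [ 0.35 -0.12  0.03]
```

Emit:
{"method": "jog_arm", "body": {"motion": [[[-0.006, -0.001, 0.0, 0.3, 0, 0, 0.02], [-0.006, -0.001, 0.02, 0.3, 0, 0, 0.02], [-0.006, -0.001, 0.045, 0.3, 0, 0, 0.02], [-0.006, -0.001, 0.065, 0.3, 0, 0, 0.02], [-0.006, -0.001, 0.076, 0.3, 0, 0, 0.02], [-0.006, -0.001, 0.081, 0.3, 0, 0, 0.02], [-0.006, -0.001, 0.081, 0.3, 0, 0, 0.02], [-0.006, -0.001, 0.081, 0.3, 0, 0, 0.02]]]}}

```text
t: 6.1
eef_pos: [0.5272, 0.251, 0.0778]
ee_rot: [-3.141, -0.001, -1.579]
force: [0.4, -0.5, -3.9]
width: 0.0367
```

```bash
python3 - <<'E'
from h import *
go([.527,.2505,.0755],-90.5)
save('side','g1',(250,200,350,300),6); save('wrist','g3')
E
```

```text
t 6.1 pos [0.5272 0.251  0.0778] rpy [-1.7998e+02 -7.0000e-02 -9.0460e+01] w 0.0367 F [ 0.4  -0.52 -3.88]
shift [0.0005 0.0002 0.0023] rot [-0.02 -0.07  0.04]
```

View pics/g1.png

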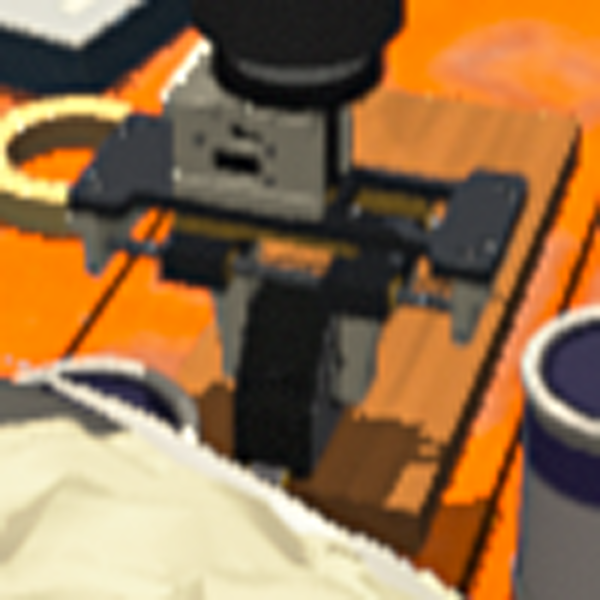

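View pics/g3.png

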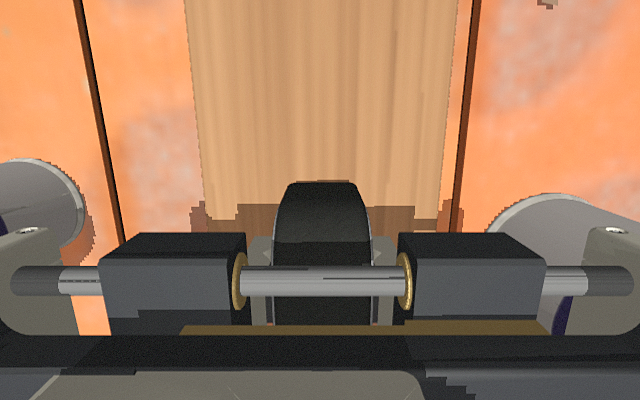

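Emit:
{"method": "jog_arm", "body": {"motion": [[[0, 0, 0.002, 0, 0, 0, 0.02], [0, 0, 0.002, 0, 0, 0, 0.02], [0, 0, 0.002, 0, 0, 0, 0.02]]]}}

```text
t: 6.5
eef_pos: [0.5272, 0.2511, 0.0761]
ee_rot: [-3.141, -0.001, -1.579]
force: [0.1, -0.1, -4.9]
width: 0.0371
```

Emit:
{"method": "jog_arm", "body": {"motion": [[[0.003, 0, 0, 0, 0, 0, 0.02], [0.006, 0, 0, 0, 0, 0, 0.02], [0.006, 0, 0, 0, 0, 0, 0.02]]]}}

```text
t: 6.8
eef_pos: [0.527, 0.2446, 0.0761]
ee_rot: [-3.141, -0.001, -1.579]
force: [0.0, -0.3, -4.9]
width: 0.0367
```

Emit:
{"method": "jog_arm", "body": {"motion": [[[0.004, 0, 0, 0, 0, 0, 0.02], [0.008, 0, 0, 0, 0, 0, 0.02], [0.008, 0, 0, 0, 0, 0, 0.02]]]}}

```text
t: 7.1
eef_pos: [0.5268, 0.2359, 0.0761]
ee_rot: [-3.141, -0.001, -1.58]
force: [-0.4, 0.7, -4.4]
width: 0.0368
```

Emit:
{"method": "jog_arm", "body": {"motion": [[[0.005, 0, 0, 0, 0, 0, 0.02], [0.01, 0, 0, 0, 0, 0, 0.02], [0.015, 0, 0, 0, 0, 0, 0.02], [0.02, 0, 0, 0, 0, 0, 0.02]]]}}

```text
t: 7.5
eef_pos: [0.527, 0.2157, 0.0762]
ee_rot: [-3.141, -0.001, -1.58]
force: [1.7, 2.3, -5.0]
width: 0.0369
```

Emit:
{"method": "jog_arm", "body": {"motion": [[[0.005, 0, 0, 0, 0, 0, 0.02], [0.005, 0, 0, 0, 0, 0, 0.02]]]}}

```text
t: 7.7
eef_pos: [0.5268, 0.21, 0.0763]
ee_rot: [-3.141, -0.001, -1.58]
force: [-0.2, 1.8, -5.7]
width: 0.0368
```

```bash
python3 - <<'E'
from h import *
go([.527,.2,.0745],-90.5)
save('side','h1',(250,200,350,300),6);save('top','h2',(160,160,340,290),4); save('wrist','h3')
E
```

```text
t 7.7 pos [0.5268 0.21   0.0763] rpy [-1.7996e+02 -3.0000e-02 -9.0550e+01] w 0.0368 F [-0.19  1.82 -5.65]
shift [ 0.01   -0.0003  0.0018] rot [-0.04 -0.03 -0.05]
```

View pics/h1.png

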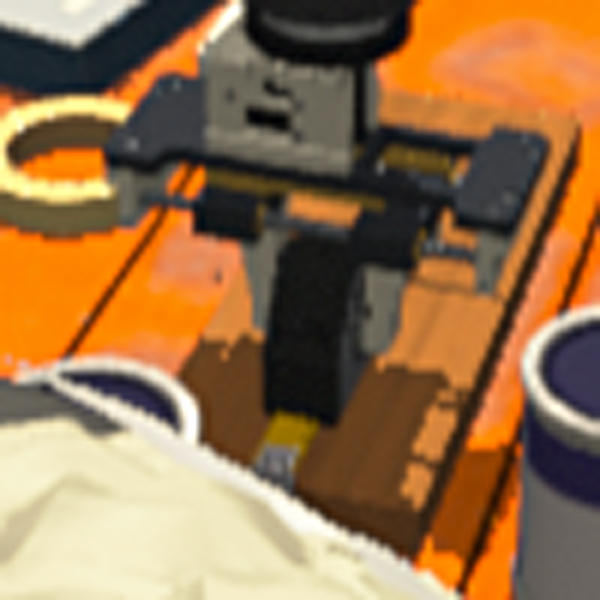

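View pics/h3.png

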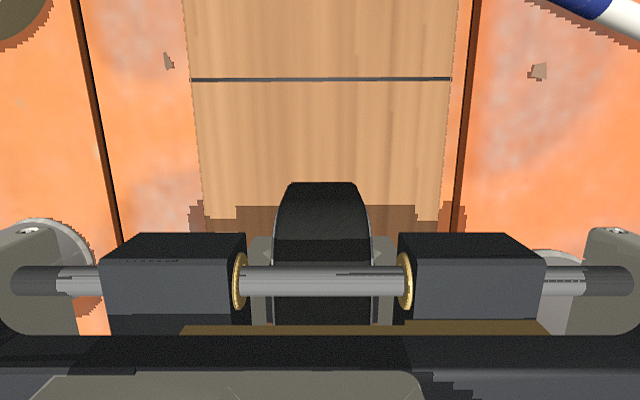

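Emit:
{"method": "jog_arm", "body": {"motion": [[[0.012, 0, 0, 0, 0, 0, 0.02], [0.024, 0, 0, 0, 0, 0, 0.02], [0.036, 0, 0, 0, 0, 0, 0.02], [0.048, 0, 0, 0, 0, 0, 0.02], [0.06, 0, 0, 0, 0, 0, 0.02], [0.072, 0, 0, 0, 0, 0, 0.02], [0.084, 0, 0, 0, 0, 0, 0.02], [0.09, 0, 0, 0, 0, 0, 0.02]]]}}

```text
t: 8.65
eef_pos: [0.5259, 0.1193, 0.0763]
ee_rot: [-3.141, -0.001, -1.581]
force: [0.7, 2.6, -4.2]
width: 0.0367
```

Emit:
{"method": "jog_arm", "body": {"motion": [[[0.005, 0, 0, 0, 0, 0, 0.02], [0.015, 0, 0, 0, 0, 0, 0.02], [0.025, 0, 0, 0, 0, 0, 0.02], [0.035, 0, 0, 0, 0, 0, 0.02], [0.04, 0, 0, 0, 0, 0, 0.02], [0.04, 0, 0, 0, 0, 0, 0.02], [0.04, 0, 0, 0, 0, 0, 0.02]]]}}

```text
t: 9.35
eef_pos: [0.5254, 0.0792, 0.0763]
ee_rot: [-3.141, -0.001, -1.581]
force: [-0.1, 2.5, -3.9]
width: 0.0371
```

```bash
python3 - <<'E'
from h import *
go([.526,.076,.0725],-90.5)
save('side','i1',(240,180,360,300),5);save('top','i2',(160,160,360,290),4); save('wrist','i3')
print(proj('side',[.5265,.1225,.03]),proj('side',[.5277,.293,.03]))
E
```

```text
t 9.35 pos [0.5254 0.0792 0.0763] rpy [-1.7999e+02 -4.0000e-02 -9.0590e+01] w 0.0371 F [-0.15  2.52 -3.94]
shift [ 0.0032 -0.0007  0.0038] rot [-0.01 -0.04 -0.09]
[312.17915536 245.0626594 ] [294.46505797 279.40697326]
```

View pics/i1.png

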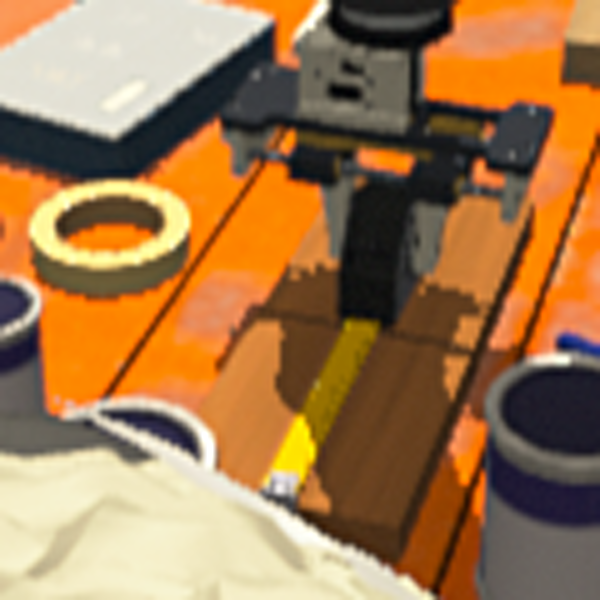

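View pics/i2.png

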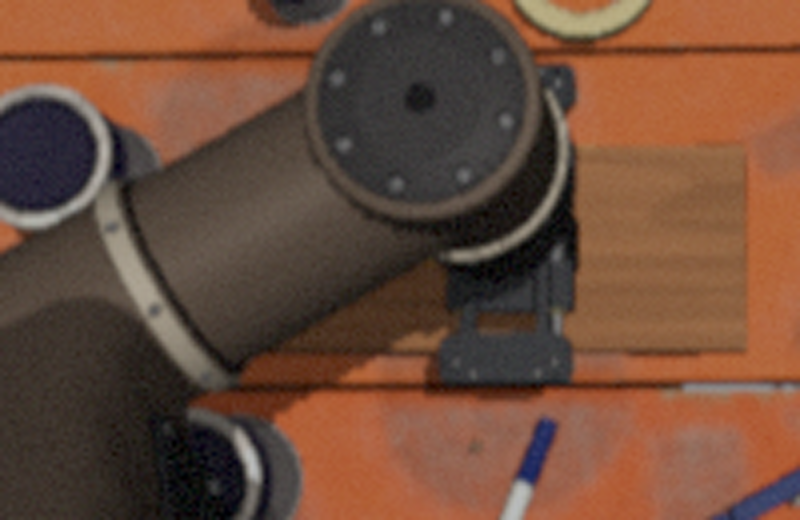

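View pics/i3.png

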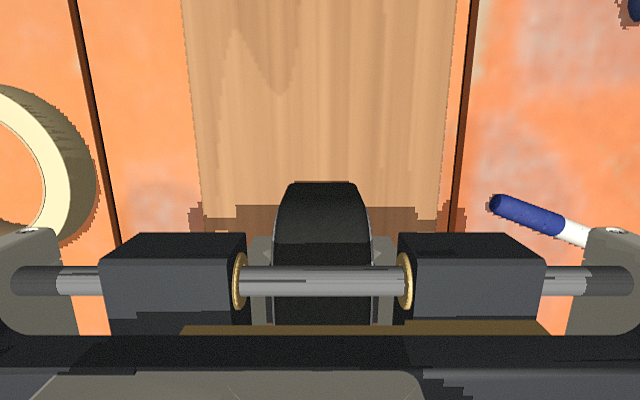

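```bash
python3 - <<'E'
from h import *
save('side','i4',(285,225,345,270),12)
for X in ([.526,.122,.034],[.526,.127,.034],[.506,.122,.034],[.546,.122,.034],[.59,.1225,.03],[.46,.1225,.03]): print(X,(proj('side',X)-[285,225])*12)
E
```

```text
[0.526, 0.122, 0.034] [328.77771723 227.24306489]
[0.526, 0.127, 0.034] [323.42798379 237.86226103]
[0.506, 0.122, 0.034] [403.40605209 240.44485875]
[0.546, 0.122, 0.034] [254.74322648 214.14632237]
[0.59, 0.1225, 0.03] [ 93.4508455 199.412555 ]
[0.46, 0.1225, 0.03] [576.24633675 285.18195651]
```

View pics/i4.png

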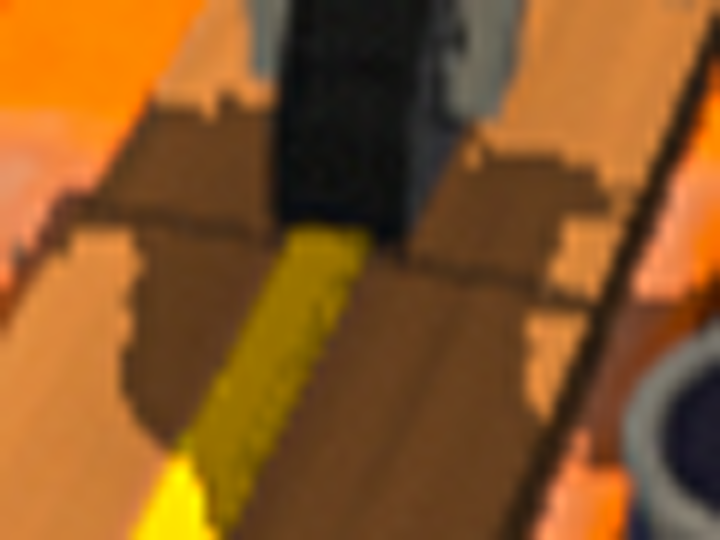

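Emit:
{"method": "jog_arm", "body": {"motion": [[[0.001, 0, 0.001, 0, 0, 0, 0.02], [0.001, 0, 0.002, 0, 0, 0, 0.02], [0.001, 0, 0.002, 0, 0, 0, 0.02]]]}}

```text
t: 9.85
eef_pos: [0.5253, 0.0786, 0.0741]
ee_rot: [-3.141, -0.001, -1.58]
force: [1.0, 2.0, -4.1]
width: 0.0368
```

Emit:
{"method": "jog_arm", "body": {"motion": [[[0, 0, 0.0015, 0, 0, 0, 0.02], [0, 0, 0.0015, 0, 0, 0, 0.02], [0, 0, 0.0015, 0, 0, 0, 0.02]]]}}

```text
t: 10.15
eef_pos: [0.5252, 0.0786, 0.0725]
ee_rot: [3.141, -0.001, -1.58]
force: [0.1, 1.6, -3.9]
width: 0.0373
```

```bash
python3 - <<'E'
from h import *
go([.526,.078,.0725],-90.5)
save('side','j4',(285,225,345,270),12)
go([.526,.078,.0725],-90.5)
E
```

```text
t 10.15 pos [0.5252 0.0786 0.0725] rpy [ 1.7999e+02 -5.0000e-02 -9.0540e+01] w 0.0373 F [ 0.08  1.62 -3.89]
shift [ 0.0006 -0.0008  0.    ] rot [ 0.01 -0.05 -0.04]
t 10.2 pos [0.5252 0.0786 0.0725] rpy [ 1.7999e+02 -5.0000e-02 -9.0540e+01] w 0.0369 F [ 0.47  2.06 -3.61]
shift [ 0.0006 -0.0008  0.    ] rot [ 0.01 -0.05 -0.04]
```

View pics/j4.png

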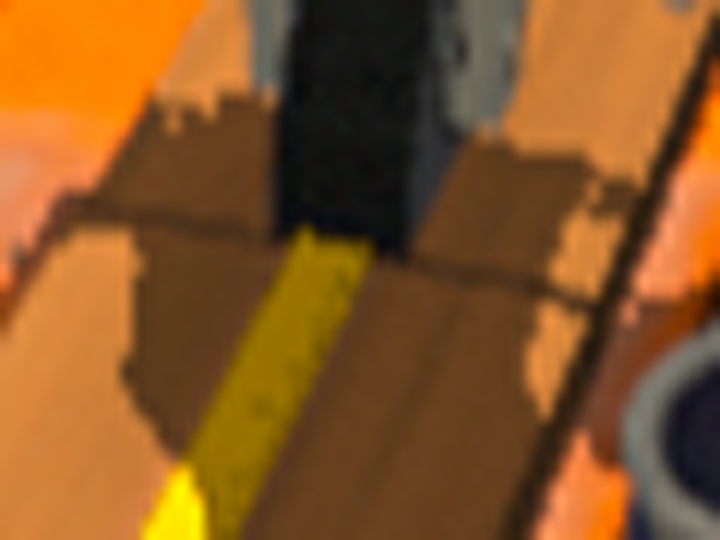

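Emit:
{"method": "jog_arm", "body": {"motion": [[[0, 0, 0.0008, 0, 0, 0, 0.02], [0, 0, 0.0008, 0, 0, 0, 0.02], [0, 0, 0.0008, 0, 0, 0, 0.02]]]}}

```text
t: 10.5
eef_pos: [0.5253, 0.0786, 0.0724]
ee_rot: [-3.141, -0.001, -1.58]
force: [-3.7, 2.5, 5.9]
width: 0.0369
```

Emit:
{"method": "jog_arm", "body": {"motion": [[[0, 0, 0.0008, 0, 0, 0, 0.02], [0, 0, 0.0008, 0, 0, 0, 0.02], [0, 0, 0.0008, 0, 0, 0, 0.02]]]}}

```text
t: 10.8
eef_pos: [0.5253, 0.0786, 0.0724]
ee_rot: [-3.141, -0.001, -1.58]
force: [-4.8, 3.1, 7.2]
width: 0.0366
```

Emit:
{"method": "jog_arm", "body": {"motion": [[[0, 0, 0, 0, 0, 0, 0.045], [0, 0, 0, 0, 0, 0, 0.055], [0, 0, 0, 0, 0, 0, 0.07], [0, 0, 0, 0, 0, 0, 0.07]]]}}

```text
t: 11.2
eef_pos: [0.5253, 0.0784, 0.0723]
ee_rot: [-3.141, -0.001, -1.58]
force: [-0.7, 0.1, -0.5]
width: 0.0637
```

```bash
python3 - <<'E'
from h import *
go([.526,.078,.0725],-90.5)
save('side','k4',(285,225,345,270),12)
save('wrist','k5')
E
```

```text
t 11.2 pos [0.5253 0.0784 0.0723] rpy [-1.7998e+02 -6.0000e-02 -9.0520e+01] w 0.0637 F [-0.66  0.11 -0.49]
shift [ 0.0004 -0.0008 -0.0002] rot [-0.02 -0.06 -0.02]
```

View pics/k4.png

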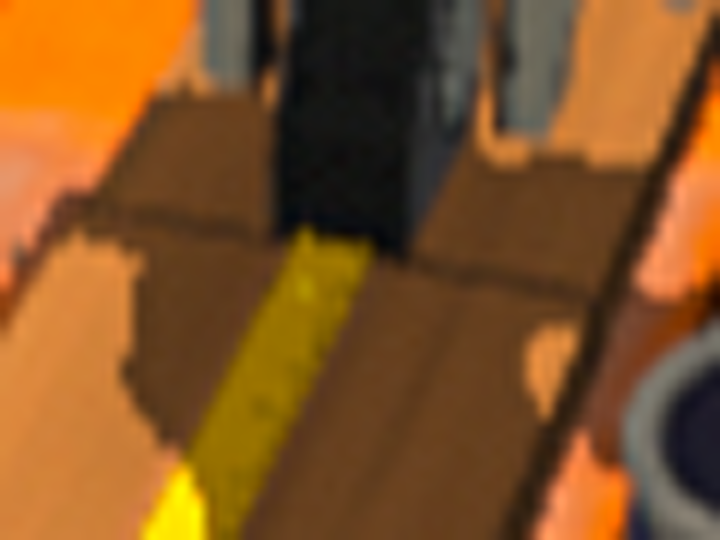

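View pics/k5.png

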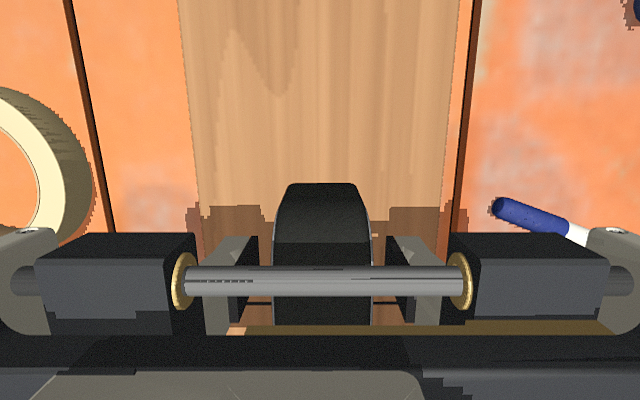

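Emit:
{"method": "jog_arm", "body": {"motion": [[[0, 0, -0.015, 0, 0, 0, 0.075], [0, 0, -0.05, 0, 0, 0, 0.075], [0, 0, -0.09, 0, 0, 0, 0.05], [-0.015, 0, -0.1, 0, 0, 0, 0], [-0.04, 0, -0.1, 0, 0, 0, 0], [-0.057, 0, -0.1, 0, 0, 0, 0], [-0.057, 0, -0.1, 0, 0, 0, 0], [-0.057, 0, -0.1, 0, 0, 0, 0]]]}}

```text
t: 12.1
eef_pos: [0.5252, 0.1357, 0.1714]
ee_rot: [3.141, -0.002, -1.579]
force: [-0.7, 0.2, -0.1]
width: 0.0324
```

```bash
python3 - <<'E'
from h import *
go([.5255,.1355,.14],-90.5)
st=arm.get_state()
save('wrist','l1'); save('side','l2',(270,180,360,280),6)
for X in ([.5255,.1225,.03],[.5255,.0435,.102]): print(proj('wrist',X,st))
E
```

```text
t 12.1 pos [0.5252 0.1357 0.1714] rpy [ 1.7994e+02 -1.1000e-01 -9.0450e+01] w 0.0324 F [-0.67  0.18 -0.13]
shift [ 0.0002 -0.0003  0.0314] rot [ 0.06 -0.11  0.05]
[321.25405459 180.47023481]
[319.91400486  75.11331772]
```

View pics/l1.png

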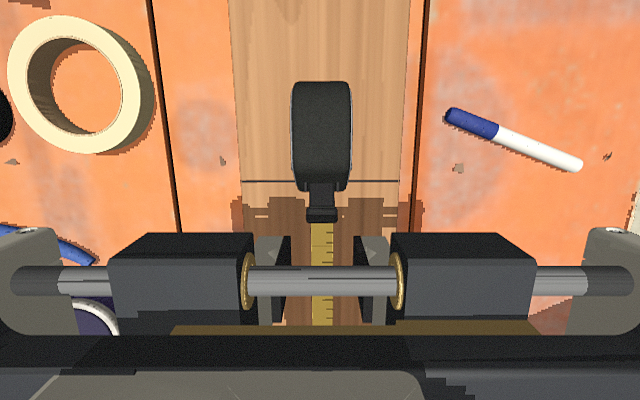

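View pics/l2.png

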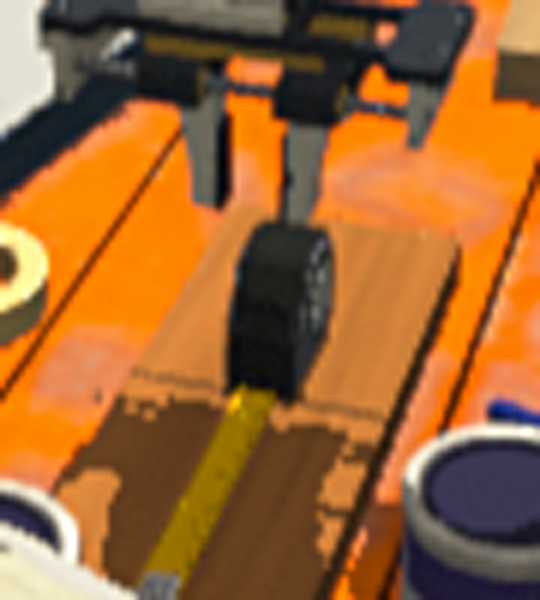

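```bash
python3 - <<'E'
from h import *
st=arm.get_state()
print(atz('wrist',321,221,.093,st),atz('wrist',306,221,.093,st),atz('wrist',336,221,.093,st),atz('wrist',320,82,.08,st), atz('wrist',320,181,.03,st))
E
```

```text
[0.52595817 0.13780805 0.093     ] [0.53647679 0.13769955 0.093     ] [0.51543947 0.13791655 0.093     ] [0.52564162 0.04491769 0.08      ] [0.52678154 0.12242698 0.03      ]
```

```bash
python3 - <<'E'
from h import *
save('side','m1',(292,230,342,265),15)
E
```

```text
(no output)
```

View pics/m1.png

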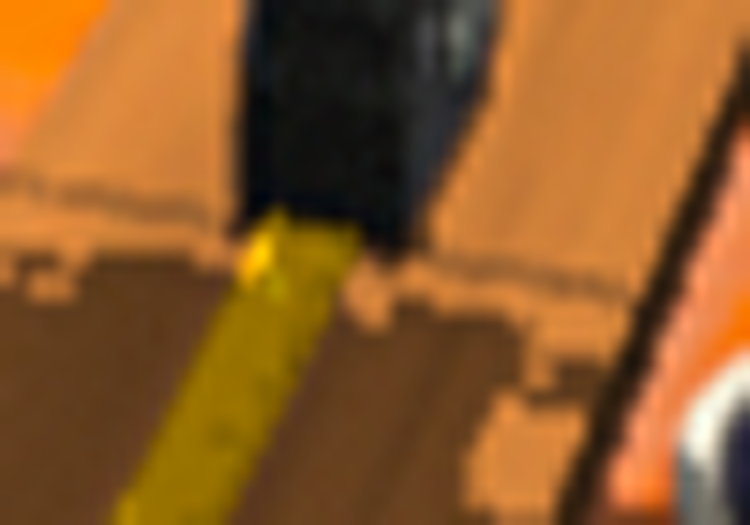

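Emit:
{"method": "jog_arm", "body": {"motion": [[[-0.001, 0, 0, 0, 0, 0, 0], [-0.001, -0.0005, 0.01, 0, 0, 0, 0], [-0.001, -0.0005, 0.025, 0, 0, 0, 0], [-0.001, -0.0005, 0.04, 0, 0, 0, 0], [-0.001, -0.0005, 0.048, 0, 0, 0, 0], [-0.001, -0.0005, 0.05, 0, 0, 0, 0]]]}}

```text
t: 12.85
eef_pos: [0.5256, 0.1355, 0.1207]
ee_rot: [3.14, -0.003, -1.58]
force: [-1.6, -0.0, 4.1]
width: 0.0003
```

```bash
python3 - <<'E'
from h import *
go([.5255,.1367,.115],-90.5)
save('side','n1',(270,180,360,280),6);save('wrist','n2')
E
```

```text
t 12.85 pos [0.5256 0.1355 0.1207] rpy [ 1.7989e+02 -1.6000e-01 -9.0540e+01] w 0.0003 F [-1.59 -0.02  4.07]
shift [-0.0012  0.0001  0.0057] rot [ 0.11 -0.16 -0.04]
```

View pics/n1.png

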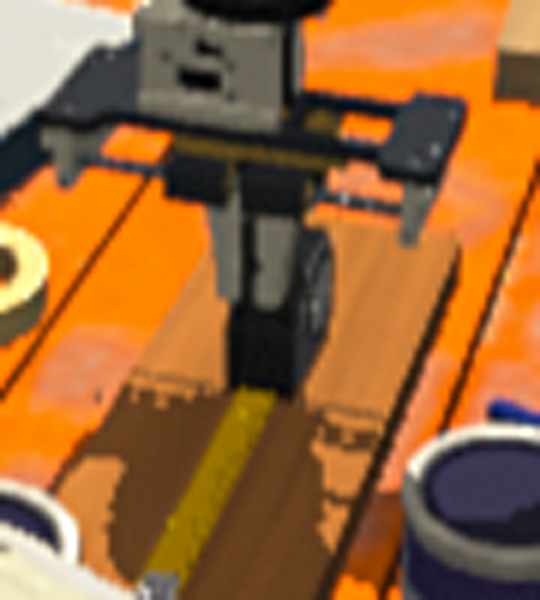

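View pics/n2.png

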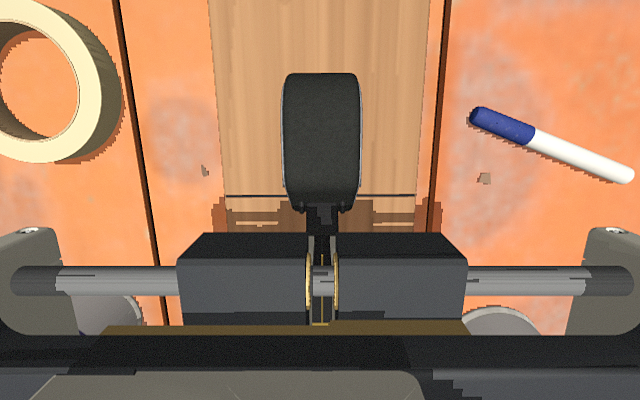

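Emit:
{"method": "jog_arm", "body": {"motion": [[[-0.001, 0, 0.003, 0, 0, 0, 0], [-0.001, 0, 0.006, 0, 0, 0, 0], [-0.001, 0, 0.009, 0, 0, 0, 0], [-0.001, 0, 0.012, 0, 0, 0, 0], [-0.001, 0, 0.015, 0, 0, 0, 0], [-0.001, 0, 0.015, 0, 0, 0, 0]]]}}

```text
t: 13.55
eef_pos: [0.5254, 0.1363, 0.106]
ee_rot: [3.14, -0.003, -1.58]
force: [-0.2, 0.1, -0.2]
width: 0.0004
```

```bash
python3 - <<'E'
from h import *
go([.5255,.1367,.1],-90.5)
save('side','o1',(270,180,360,280),6)
E
```

```text
t 13.55 pos [0.5254 0.1363 0.106 ] rpy [ 1.7988e+02 -1.6000e-01 -9.0550e+01] w 0.0004 F [-0.18  0.14 -0.21]
shift [-0.0004 -0.0001  0.006 ] rot [ 0.12 -0.16 -0.05]
```

View pics/o1.png

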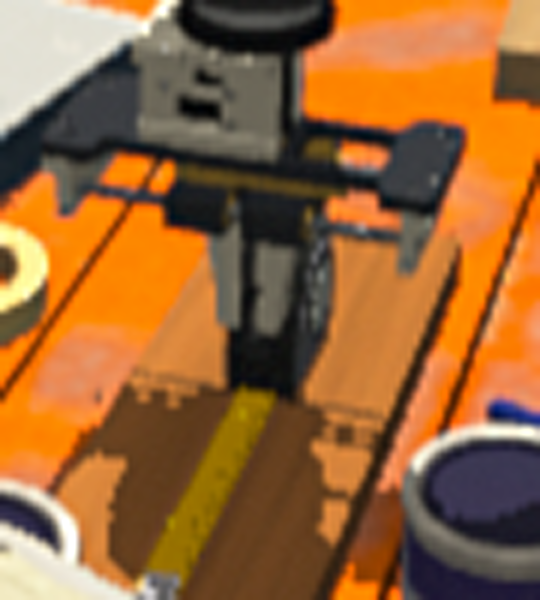

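Emit:
{"method": "jog_arm", "body": {"motion": [[[0, 0, -0.02, 0, 0, 0, 0], [0, 0, -0.05, 0, 0, 0, 0], [0, 0, -0.066, 0, 0, 0, 0.03], [0, 0, -0.066, 0, 0, 0, 0.06]]]}}

```text
t: 14.0
eef_pos: [0.5267, 0.1368, 0.1746]
ee_rot: [-3.14, -0.001, -1.58]
force: [0.9, -0.1, -0.7]
width: 0.0116
```

```bash
python3 - <<'E'
from h import *
go([.5255,.0784,.172],-90.5)
st=arm.get_state()
save('wrist','p1',(240,60,400,240),3.3)
for p in [(.5255,.1388,.068)]: print((proj('wrist',p,st)-[240,60])*3.3)
save('side','p2',(292,230,342,265),15)
E
```

```text
t 14.0 pos [0.5267 0.1368 0.1746] rpy [-1.7992e+02 -6.0000e-02 -9.0540e+01] w 0.0116 F [ 0.93 -0.15 -0.72]
shift [0.0585 0.0007 0.0026] rot [-0.08 -0.06 -0.04]
[276.11262996 489.75809155]
```

View pics/p1.png

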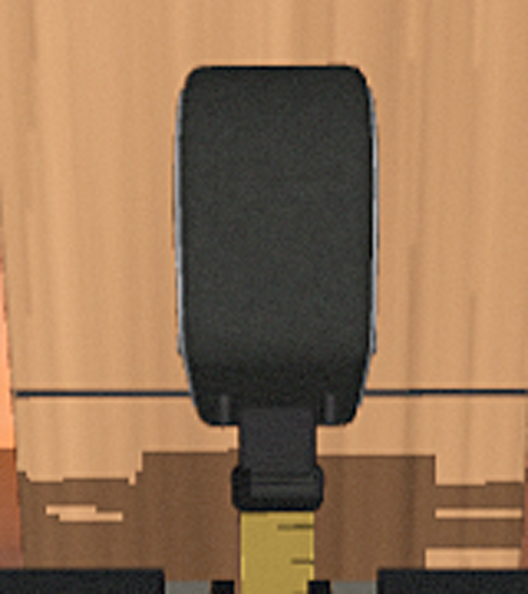

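View pics/p2.png

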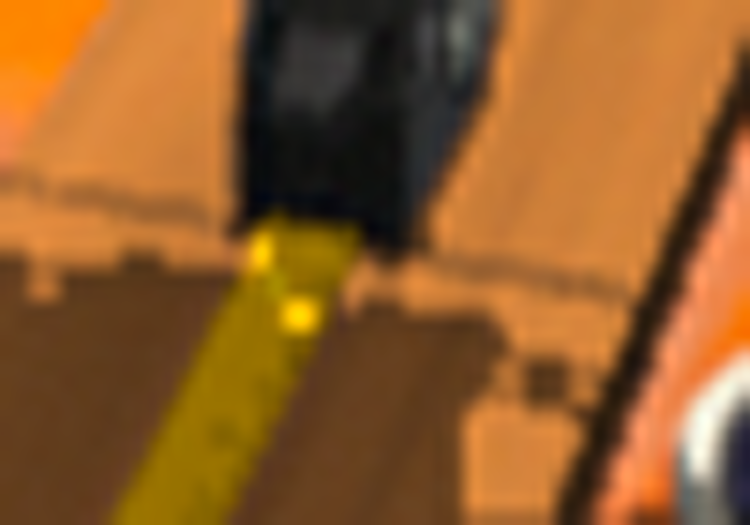

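Emit:
{"method": "jog_arm", "body": {"motion": [[[0.02, 0.0005, 0, 0, 0, 0, 0.08], [0.05, 0.0005, 0, 0, 0, 0, 0.08], [0.058, 0.0005, 0, 0, 0, 0, 0.08], [0.058, 0.0005, 0, 0, 0, 0, 0.08], [0.058, 0.0005, 0, 0, 0, 0, 0.08], [0.058, 0.0005, 0, 0, 0, 0, 0.08]]]}}

```text
t: 14.7
eef_pos: [0.5243, 0.0788, 0.1718]
ee_rot: [3.139, -0.003, -1.58]
force: [0.1, 1.0, 0.8]
width: 0.0675
```

```bash
python3 - <<'E'
from h import *
go([.5258,.0784,.0735],-90.5)
E
```

```text
t 14.7 pos [0.5243 0.0788 0.1718] rpy [ 1.7985e+02 -1.6000e-01 -9.0550e+01] w 0.0675 F [0.06 0.96 0.8 ]
shift [ 0.0002 -0.0018  0.0983] rot [ 0.15 -0.16 -0.05]
```

Emit:
{"method": "jog_arm", "body": {"motion": [[[0, -0.0015, 0.02, 0, 0, 0, 0.08], [0, -0.0015, 0.05, 0, 0, 0, 0.08], [0, -0.0015, 0.08, 0, 0, 0, 0.08], [0, -0.0015, 0.094, 0, 0, 0, 0.08], [0, -0.0015, 0.098, 0, 0, 0, 0.07], [0, -0.0015, 0.098, 0, 0, 0, 0.055], [0, -0.0015, 0.098, 0, 0, 0, 0.045], [0, -0.0015, 0.098, 0, 0, 0, 0.02]]], "newtons": 40}}

```text
t: 15.5
eef_pos: [0.5262, 0.079, 0.0749]
ee_rot: [3.141, -0.002, -1.58]
force: [-0.1, 0.2, 0.9]
width: 0.0537
```

Emit:
{"method": "jog_arm", "body": {"motion": [[[0, 0, 0, 0, 0, 0, 0.02], [0, 0, 0, 0, 0, 0, 0.02], [0, 0, 0, 0, 0, 0, 0.02], [0, 0, 0, 0, 0, 0, 0.02]]]}}

```text
t: 15.9
eef_pos: [0.5257, 0.079, 0.0754]
ee_rot: [3.14, -0.002, -1.58]
force: [-5.6, 1.4, 7.2]
width: 0.0368
```

Emit:
{"method": "jog_arm", "body": {"motion": [[[0, 0, -0.005, 0, 0, 0, 0.02], [0, 0, -0.02, 0, 0, 0, 0.02], [0, 0, -0.045, 0, 0, 0, 0.02], [0, 0, -0.07, 0, 0, 0, 0.02], [0, 0, -0.08, 0, 0, 0, 0.02], [0, 0, -0.08, 0, 0, 0, 0.02]]]}}

```text
t: 16.5
eef_pos: [0.5263, 0.0794, 0.1565]
ee_rot: [-3.141, -0.0, -1.58]
force: [0.2, 0.4, -4.8]
width: 0.0373
```

```bash
python3 - <<'E'
from h import *
# target placing: case centre dir 45deg
d=np.array([np.cos(np.pi/4),np.sin(np.pi/4)])
c=np.array([.50,-.22]); print('tcp',c-.006*d,'hook',c+.210*d)
t=c-.006*d
go([t[0],t[1],.15],-135)
save('side','q1',(240,120,400,280),4.5); save('top','q2')
E
```

```text
tcp [ 0.49575736 -0.22424264] hook [ 0.64849242 -0.07150758]
t 16.5 pos [0.5263 0.0794 0.1565] rpy [-1.7995e+02 -3.0000e-02 -9.0550e+01] w 0.0373 F [ 0.18  0.39 -4.76]
shift [0.3039 0.0277 0.0067] rot [-6.000e-02 -1.000e-02  4.445e+01]
```

View pics/q1.png

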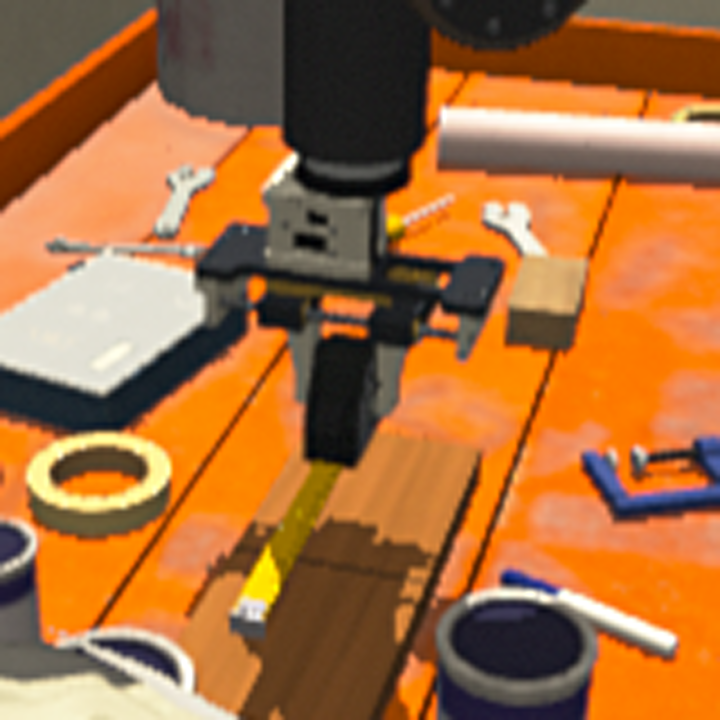

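View pics/q2.png

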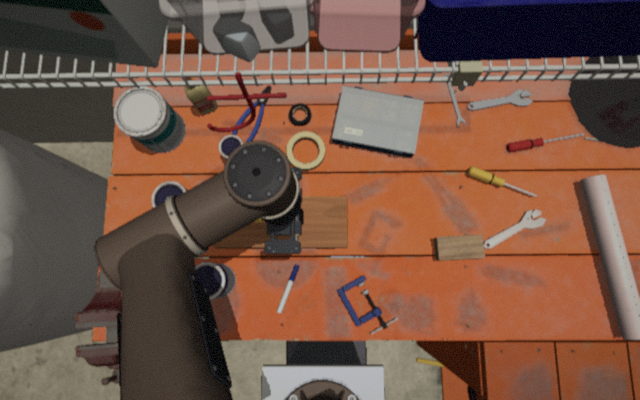

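Emit:
{"method": "jog_arm", "body": {"motion": [[[0.03, 0.003, 0, 0, 0, 0, 0.02], [0.07, 0.007, 0, 0, 0, 7, 0.02], [0.11, 0.011, 0, 0, 0, 14, 0.02], [0.155, 0.015, 0, 0, 0, 21, 0.02], [0.2, 0.02, 0, 0, 0, 28, 0.02], [0.245, 0.023, 0, 0, 0, 35, 0.02], [0.285, 0.026, 0, 0, 0, 41, 0.02], [0.303, 0.028, 0, 0, 0, 44.5, 0.02]]]}}

```text
t: 17.4
eef_pos: [0.4923, -0.2265, 0.1531]
ee_rot: [3.139, -0.005, -2.364]
force: [0.4, 0.5, -5.0]
width: 0.0366
```

Emit:
{"method": "jog_arm", "body": {"motion": [[[0, 0, 0, 0, 0, 0, 0.02], [0, 0, 0, 0, 0, 0, 0.02], [0, 0, 0, 0, 0, 0, 0.02]]]}}

```text
t: 17.7
eef_pos: [0.4919, -0.2258, 0.1521]
ee_rot: [3.137, -0.006, -2.363]
force: [-0.1, -0.1, -5.1]
width: 0.0366
```

```bash
python3 - <<'E'
from h import *
go([.4957,-.2242,.06],-135)
save('side','r1',(240,120,400,280),4.5); save('top','r2')
E
```

```text
t 17.7 pos [ 0.4919 -0.2258  0.1521] rpy [ 179.74   -0.37 -135.37] w 0.0366 F [-0.08 -0.14 -5.11]
shift [-0.0044 -0.0019  0.0921] rot [ 0.26 -0.36 -0.37]
```

View pics/r1.png

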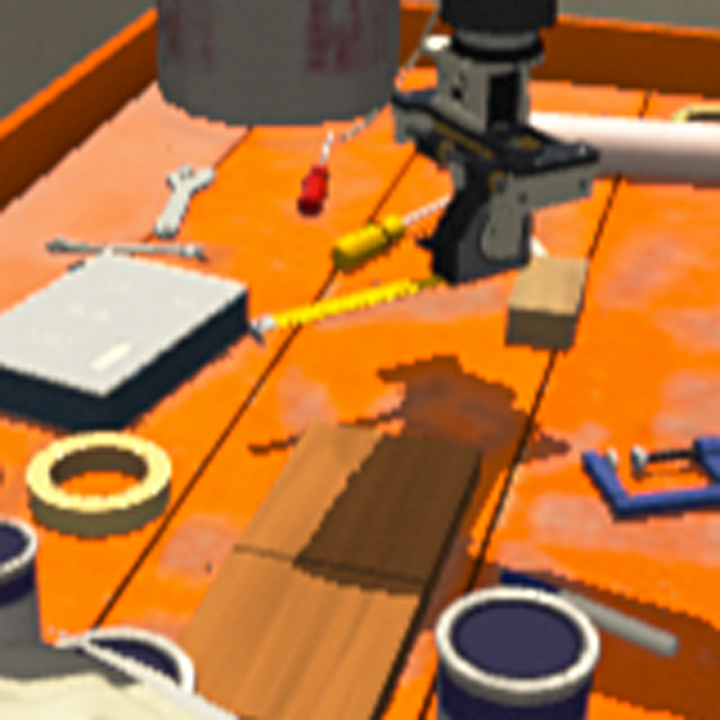

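View pics/r2.png

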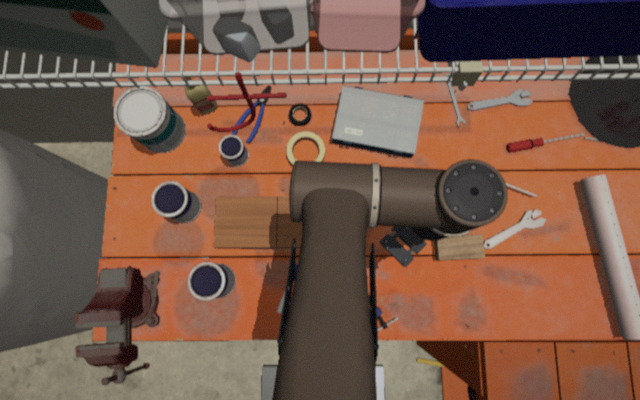

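Emit:
{"method": "jog_arm", "body": {"motion": [[[-0.002, 0, 0.02, 0.2, -0.5, 0, 0.02], [-0.004, 0, 0.045, 0.2, -1, 0, 0.02], [-0.004, 0, 0.07, 0.2, -1.5, 0, 0.02], [-0.004, 0, 0.088, 0.2, -2.4, 0, 0.02], [-0.004, 0, 0.097, 0.2, -2.6, 0, 0.02], [-0.004, 0, 0.1, 0.2, -2.6, 0, 0.02], [-0.004, 0, 0.1, 0.2, -2.6, 0, 0.02]]]}}

```text
t: 18.5
eef_pos: [0.495, -0.2227, 0.0532]
ee_rot: [-3.141, 0.04, -2.361]
force: [0.1, -0.3, -4.5]
width: 0.0369
```

```bash
python3 - <<'E'
from h import *
go([.4957,-.2242,.047],-135)
save('side','s1',(280,150,380,220),7)
E
```

```text
t 18.5 pos [ 0.495  -0.2227  0.0532] rpy [-179.97    2.27 -135.28] w 0.0369 F [ 0.09 -0.27 -4.48]
shift [ 0.0008 -0.0015  0.0062] rot [-0.03  2.27 -0.28]
```

View pics/s1.png

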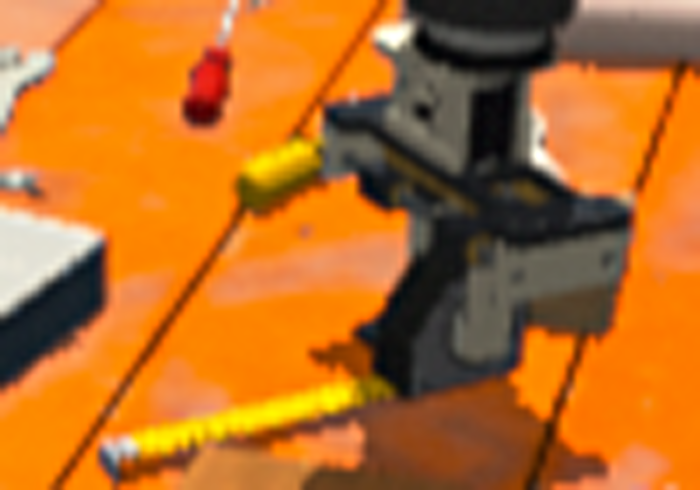

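Emit:
{"method": "jog_arm", "body": {"motion": [[[0, 0, 0.002, 0, 0, 0, 0.02], [0, 0, 0.004, 0, 0, 0, 0.02], [0, 0, 0.004, 0, 0, 0, 0.02], [0, 0, 0.004, 0, 0, 0, 0.02]]]}}

```text
t: 18.95
eef_pos: [0.4961, -0.2228, 0.0501]
ee_rot: [-3.139, 0.041, -2.361]
force: [-0.5, -1.9, -0.9]
width: 0.037
```

Emit:
{"method": "jog_arm", "body": {"motion": [[[0, 0, 0.0015, 0, 0, 0, 0.02], [0, 0, 0.0015, 0, 0, 0, 0.02], [0, 0, 0.0015, 0, 0, 0, 0.02]]]}}

```text
t: 19.25
eef_pos: [0.4963, -0.2228, 0.0486]
ee_rot: [-3.139, 0.041, -2.362]
force: [-1.1, -1.2, 0.6]
width: 0.0366
```

Emit:
{"method": "jog_arm", "body": {"motion": [[[0, 0, 0.001, 0, 0, 0, 0.02], [0, 0, 0.001, 0, 0, 0, 0.02], [0, 0, 0.001, 0, 0, 0, 0.02]]]}}

```text
t: 19.55
eef_pos: [0.4962, -0.2229, 0.0476]
ee_rot: [-3.139, 0.041, -2.362]
force: [-1.7, -2.9, -0.0]
width: 0.0366
```

```bash
python3 - <<'E'
from h import *
go([.4957,-.2242,.047],-135)
save('side','u1',(280,150,380,220),7)
E
```

```text
t 19.55 pos [ 0.4962 -0.2229  0.0476] rpy [-179.86    2.35 -135.31] w 0.0366 F [-1.67 -2.95 -0.03]
shift [ 0.0013 -0.0006  0.0005] rot [-0.14  2.35 -0.31]
```

View pics/u1.png

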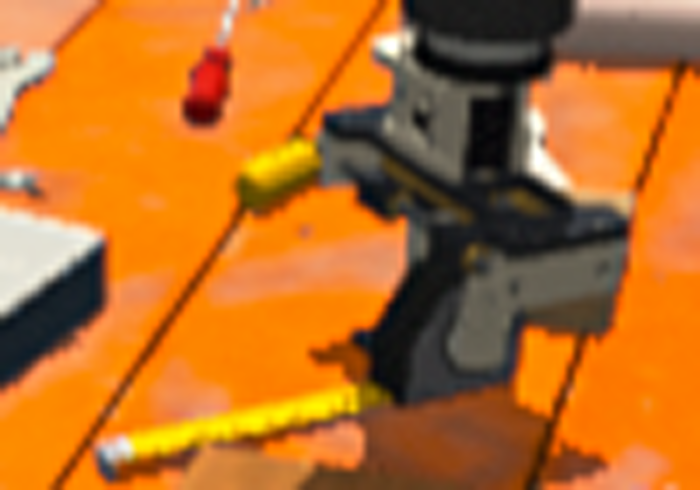

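Emit:
{"method": "jog_arm", "body": {"motion": [[[0, 0, 0, 0, 0, 0, 0.04], [0, 0, 0, 0, 0, 0, 0.045], [0, 0, 0, 0, 0, 0, 0.052], [0, 0, 0, 0, 0, 0, 0.06], [0, 0, 0, 0, 0, 0, 0.065], [0, 0, 0, 0, 0, 0, 0.065]]]}}

```text
t: 20.2
eef_pos: [0.4963, -0.2228, 0.0476]
ee_rot: [-3.139, 0.041, -2.361]
force: [0.7, 0.6, -0.2]
width: 0.064
```

Emit:
{"method": "jog_arm", "body": {"motion": [[[0, 0, -0.01, 0, 0, 0, 0.07], [0, 0, -0.03, 0, 0, 0, 0.07], [0, 0, -0.06, 0, 0, 0, 0.07], [0, 0, -0.1, 0, 0, 0, 0.07], [0, 0, -0.14, 0, 2, 0, 0.07], [0.02, 0, -0.15, 0, 2, 0, 0.07], [0.02, 0, -0.15, 0, 2, 0, 0.07]]]}}

```text
t: 20.9
eef_pos: [0.4774, -0.2417, 0.1998]
ee_rot: [-3.135, 0.009, -2.362]
force: [-0.6, 0.7, -0.6]
width: 0.0699
```

```bash
python3 - <<'E'
from h import *
go([.4957,-.2242,.2],-135)
st=arm.get_state()
save('wrist','v0');save('side','v1',(270,140,390,230),6);save('top','v2')
E
```

```text
t 20.9 pos [ 0.4774 -0.2417  0.1998] rpy [-179.64    0.5  -135.32] w 0.0699 F [-0.56  0.68 -0.62]
shift [-0.0253 -0.0004  0.    ] rot [-0.36  0.5  -0.32]
```

View pics/v0.png

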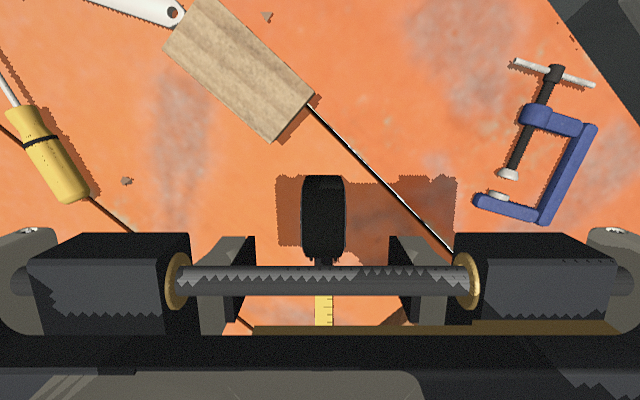

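View pics/v1.png

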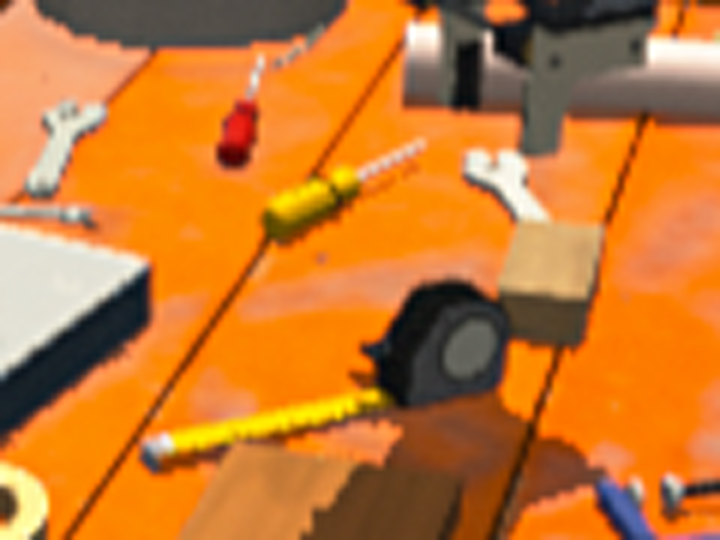

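View pics/v2.png

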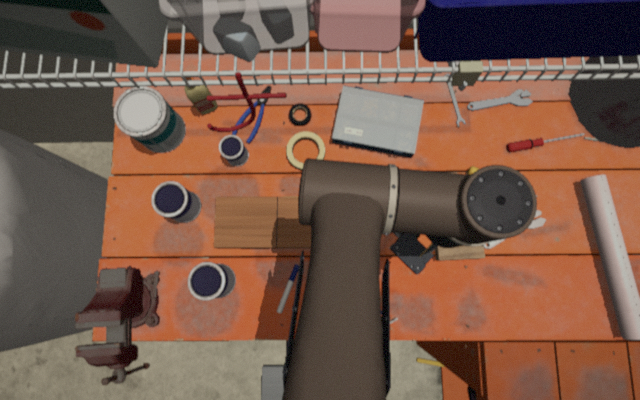

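Emit:
{"method": "jog_arm", "body": {"motion": [[[0.03, 0.0, -0.02, 0, 0, 0, 0.07], [0.07, 0.0, -0.04, 0, 0, 0, 0.07], [0.11, 0.0, -0.06, 0, 0, 0, 0.07], [0.15, 0.0, -0.06, 0, 0, 0, 0.07], [0.19, 0.0, -0.06, 0, 0, 0, 0.07], [0.22, 0.0, -0.06, 0, 0, 0, 0.07], [0.22, 0, -0.06, 0, 0, 0, 0.07]]]}}

```text
t: 21.75
eef_pos: [0.318, -0.3969, 0.2541]
ee_rot: [3.141, 0.006, -2.365]
force: [1.4, 1.1, -0.2]
width: 0.07
```

```bash
python3 - <<'E'
from h import *
go([.4957,-.2242,.2],-135)
save('top','w2',(200,130,500,290),2.6)
h=atz('side',270+152/6,140+465/6,0); m=atz('side',270+390/6,140+400/6,0.002); print(h,m,np.linalg.norm((h-m)[:2]))
save('wrist','w3')
E
```

```text
t 21.75 pos [ 0.318  -0.3969  0.2541] rpy [ 179.99    0.32 -135.52] w 0.07 F [ 1.37  1.05 -0.2 ]
shift [-0.2475 -0.0013  0.0555] rot [ 0.    0.32 -0.52]
[ 0.6449868  -0.06878141  0.        ] [ 0.52421981 -0.1887064   0.002     ] 0.17019597264979094
```

View pics/w2.png

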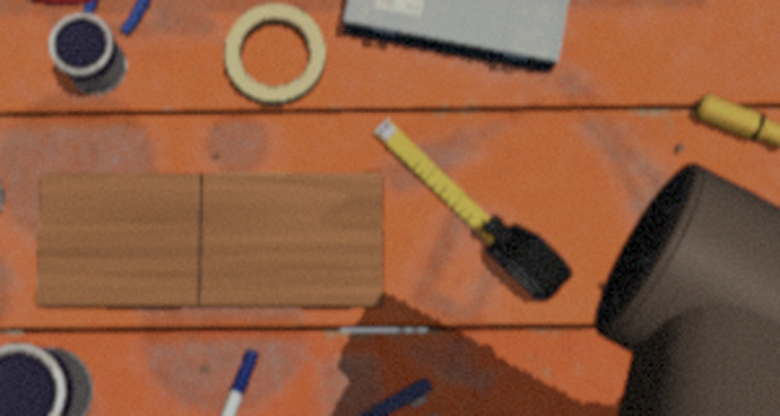

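View pics/w3.png

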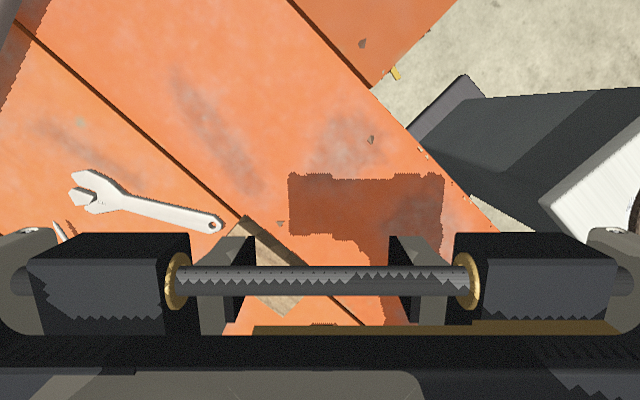

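```bash
python3 - <<'E'
from station import arm
print(arm.job_done(), arm.get_state()['t'])
E
```

```text
the job is handed in; nothing more can be done
the job is handed in; nothing more can be done
```

I took the board measurement with the tape as asked and handed the job in at about 22 s of the 69 s allowed; it reports no verdict.

- **Measuring:** I hooked the blade over the board's left end; the pull read about 2 N while the blade came out. I drew the case back to the pencil line, stood it there and pressed the paddle with closed fingers. The pressing force fell to zero partway down, and the pictures show the paddle down. I then lifted the tape and stood it on the bare bench between the board and the offcut.
- **Length:** Before locking, the front of the case was within about 2 mm of the line in the side view. The wrist camera put it up to 5 mm past the line, so the two disagreed a little; I went by the side view. After placing, I measured 170 mm from mouth to hook in the side view.
- **Final state:** The case is upright and the paddle still looks down. The blade is out and clear of the board and offcut, and the gripper is well away from everything. I judged upright by eye and did not measure it. The hook hangs 10 mm below the sole, so I set the tape down with its nose tilted up about 2.3°.
- **Board and tin:** The board's left end is at the same pixel column as at the start. The small tin is still standing.

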